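# Hang the lift-off door on the drinks cabinet

### The job

The little oak cabinet's door has been taken off for oiling and stands in its slotted rest. Hang it back: hold it standing open, feel for the two upright hinge pins and lower both sockets fully home on them together, gently, without forcing or dropping it, then swing the door fully shut and let go. Leave the bar things where they are.

Things in the scene. Friction and masses are not known exactly. Their poses are not given: they have to be found in the camera images.
- cabinet: Open-fronted oak cabinet, fixed, 179 wide x 170 deep x 211 mm high, its door missing. Origin: the NOMINAL upright hinge axis at table height, 20 mm in front of the carcase. z up, +y straight out of the open front, -x along the front from hinge to latch side (carcase x -155 to +24, y -190 to -20 mm). It and its pins bend if the door presses on them with over 35 N; a few newtons are safe.
- hinge_lower_nominal (a point): NOMINAL place of the lower hinge pin's foot, on its bracket's top, 40 mm above the table; axes as the cabinet. Steel pin, upright, 9 mm thick, 23 mm high, tip edge bevelled 0.5 mm. The hinge rail was screwed on by eye: BOTH pins are shifted together by 4 to 15 mm along the cabinet's +x and by up to 6 mm either way along its y. No reading gives the shift: find it by feel or eye. The pins do not give.
- hinge_upper_nominal (a point): The same for the equal upper pin, 95 mm straight above, foot 135 mm and tip 158 mm above the table. The two pins share one upright axis and the same shift, so both sockets meet them at the same moment. The lower socket must come in under the upper bracket (its underside 129 mm above the table): bring the door in level from the front with its lower socket's mouth 65 to 95 mm above the table.
- latch_lip (a point): Front of the underside of a lip over the latch half of the front (cabinet x -150 to -80 mm, out to y +1 mm), 195 mm above the table; axes as the cabinet. It covers the shut door's top with 5 mm to spare, so the door can only be lowered on while standing open (90 degrees open: door +x along the cabinet's +y, room all round), and is shut only once seated.
- stop_pad (a point): Front face of the rubber pad at the latch side, 110 mm above the table, on which the shut door's inner face rests; axes as the cabinet. The hung door swings freely about the pins and stays where it is left; nothing pulls it shut, so push its outer face until it stops.
- door_mid (a point): Centre of the door's panel, half-way up: oak board 120 wide (door x) x 16 thick (y) x 170 mm high (z), 0.3 to 0.5 kg, upright in the rest, its top edge free to grip from above. +x points from hinge side to free edge, z up. The outer face is -y, with a brass knob 20 mm across, 22 mm proud, half-way up, 38 mm along +x. The upright socket axis is 74 mm along -x, mid-thickness. It balances 51 mm from that axis.
- door_lower_socket (a point): Centre of the lower mouth of the door's lower steel socket (upright tube, 20 mm outside, 12 mm bore, 28 mm long, open at both ends), on the socket axis, 20 mm above the door's bottom edge, 150 mm below its top edge. Axes as the door. Seated, it is 40 mm above the table and the door's top edge 190 mm.
- door_upper_socket (a point): The same for the equal upper socket, on the same axis, 95 mm higher.
- door_free_edge (a point): Middle of the door's free upright edge, 134 mm from the socket axis along door +x; axes as the door. When shut it lies 119 to 130 mm along the cabinet's -x from the nominal hinge, about 7 mm behind the nominal hinge axis (cabinet y about -7 mm).
- rest: Dark wooden rest, fixed, 90 x 70 mm, 32 mm high, origin under its middle: its slot, 19 mm wide and 22 mm deep along its x, holds the door's bottom edge 10 mm above the table; lift the door straight up at least 25 mm to free it.
- rocks_a: Rocks glass, 78 mm across, 85 mm high, origin at the centre of its foot. Bystander.
- rocks_b: A second such rocks glass. Bystander.
- jug: Glass mixing jug, 98 mm across, 150 mm high, origin at its foot. Bystander.
- shaker: Copper-coloured steel shaker, 88 mm across, 222 mm high, origin at its foot. Bystander.
- muddler: Bamboo muddler lying on the table, 200 mm long along its x, 30 mm thick, origin at its underside's middle. Bystander.
- jigger: Steel jigger, 40 mm across, 85 mm high, origin at its foot. Bystander.
- bitters: Small amber bottle standing inside the cabinet, 48 mm across, 125 mm high, origin at its foot. Bystander.

How it is judged:
By the outcome, as a careful person would: the job done as asked, in the order asked, and still so for the second after the job is handed in, with the robot touching nothing.
It also fails if it takes over 50 s, if anything falls off the work surface, if the arm or the gripper's body presses on something with over 40 N, if the wrist force passes 120 N, or if a joint passes its speed limit or range.

### The arm

A 7-joint arm with a two-finger parallel gripper is mounted at the origin on the work surface. World frame = base frame: x ahead of the robot, y to its left, z up, the work surface at z = 0. Lengths are in m, angles in rad, forces in N, time in s.
With the tool pointing down it reaches from about 0.425 to 0.975 m from the base axis. Payload 16.7 kg.
Tool frame: the origin (TCP) lies on the centre line of the jaws, within the pads' length; the fingertips stand 25 mm ahead of it and the grasp point (between the pads) lies 6 mm ahead of it; z points along the fingers, y is the direction in which the jaws open and shut (so a half turn about z gives the same grasp; the last joint's range is limited). The gripper opens to 85 mm and grips with 20 to 120 N. Pads are 22 mm wide; open, the fingers measure 114 mm over their backs; the gripper's body (76 mm by 85 mm) begins 54 mm behind the grasp point. The pads swing forward as they close: fully open they stand 13 mm farther back than shut.
Start: joints at [1.008, 0.426, 0.074, 1.606, -0.034, 1.111, -0.067], TCP at [0.271, -0.618, 0.221] pointing down, gripper open.
Joint ranges: [-2.85, 2.85], [-0.5, 2.14], [-1.23, 1.37], [0.21, 2.46], [-1.02, 4.16], [0.16, 2.05], [-2.73, 2.73]. Speed limits (rad/s): [1.89, 1.89, 2.39, 2.39, 3.01, 3.01, 3.01].

### API

Orientations are given as a unit quaternion [w, x, y, z].
In Python, from rig import robot gives the robot as it stands. The module is installed in compiled form; this text tells all that it offers.
- The arm moves only by the tool carry_out, never from a script. Its argument "rows" is a list of rows, each an object of numbers: "claw": the opening, from -1 (shut) to 1 (fully open); "x", "y", "z": the shift along the tool's x, y, z in m; "turn": the turn about the tool's z in degrees. A call has exactly 5 rows; each row shifts and turns the commanded pose from where the row before left it, along the tool's axes as they then stand; what a row does not reach is not made up. A row lasts 1/12 s, in which the tool goes at most 41.7 mm and 7.16 degrees, less where a joint would pass 70% of its speed; a pose out of reach is approached as far as the arm can. A call with a gripper value outside its range is refused whole. The fingers move at their own pace and stop on an object; "force" is the grip in N (left out, the last holds). Time passes only in rows, so rows that do not move let the fingers close, or fill a call up. It gives the time, the measured TCP pose, the force and the opening at its end, in the units of the state.
- robot.state(): the state, without advancing time (a new reading comes with each control period).
- robot.capture(name): name is "side" or "top" or "wrist"; returns a dict with "pixels" (420x560x3 uint8, blue, green, red), "z_map" (420x560 float32, m along the optical axis (not along the pixel's ray), 0 where there is no reading), "fx", "fy", "cx", "cy" (pixels), "extrinsics" (4x4, takes a point from camera to world coordinates). Camera axes: x right, y down, z forward; pixel columns grow to the right and rows downward; lengths in m; the calibration is good to about 2 mm. A picture is of the moment at which its call begins.
- robot.close_job(): hands the job in, once; it reports no verdict.
Trained networks look in a picture, given as the dict that the camera call returned (one of the last four; its "shot" number tells which), for a name from the list of things; names that differ only in an ending like _2 or _b are one class to them, and where a whole thing is asked for, a point or a joint stands for the part that bears it (a point fixed in the world has none). Each returns a list of dicts, best first, with "p" (0 to 1); they miss things now and then, are a little off and sometimes report something else, mostly with a low value. They report only what shows in the picture. A call takes as long as a camera call.
- robot.masks_of(picture, target): "region" (420x560 bool, what is visible of it) and "box" ([left, top, width, height] in pixels, round what is visible of it).
The state is a dict: "clock": time; "q": joint angles; "joint_vel": joint speeds; "effort": joint torques, N m; "tcp_pos": TCP position; "eef_rot": TCP orientation; "contact_force": force on the tool from outside, world axes, zero at the start; "moment": the same for the moment, N m; "gripper_width": opening from 0.0 (shut) to 1.0 (fully open).
Only numpy, scipy, OpenCV 4.12 (cv2) and the standard library are available. Lean on these libraries where they do the work, as an engineer would, in place of code of your own. Each camera call takes 0.05 s, during which the arm holds its last target.

## Working session

There is one attempt and no reset: what is moved stays moved. The work goes in short steps, Python scripts to look and compute and a tool call to move; the robot and the scene stay as the last step left them, time stands still between calls to the robot, and variables do not carry over. Pictures are saved under pics/ and viewed, and the job is handed in when it is done.

Besides the shell and the picture viewer there is one more tool, called as name(argument=value, ...), one argument or row to a line, values as JSON. carry_out: Moves the arm, as the interface text tells. Its arguments: {"type":"object","properties":{"rows":{"type":"array"},"force":{"type":"number"}},"required":["rows"]}

```bash
mkdir -p pics; ls; python3 - <<'E'
from rig import robot
import cv2,pickle
print(robot.state())
for n in ["side","top","wrist"]:
    d=robot.capture(n); cv2.imwrite(f"pics/{n}0.png",d["pixels"]); pickle.dump(d,open(f"{n}0.pkl","wb"))
    print(n,d["fx"],d["cx"],d["cy"],d["extrinsics"].round(3).tolist())
E
```

```text
pics
{'clock': 0.0, 'q': array([ 1.0084925 ,  0.42675733,  0.07385334,  1.60662881, -0.03411672,
        1.11080331, -0.06709027]), 'joint_vel': array([ 0.00121801,  0.00146425, -0.0002513 , -0.00021635,  0.00044537,
       -0.00114877,  0.00057674]), 'effort': array([-1.16700354e-03, -9.49836445e+01,  3.76003906e+00, -4.63518155e+01,
        1.92368327e-02,  1.02949145e-02,  3.32411696e-05]), 'tcp_pos': array([ 0.27059519, -0.61791114,  0.22028416]), 'eef_rot': array([-6.44089275e-04,  9.78777726e-01,  2.04923684e-01, -1.79321199e-04]), 'contact_force': array([ 0.12117303,  0.1328017 , -1.16063141]), 'moment': array([0.01739035, 0.02191198, 0.01675696]), 'gripper_width': 0.9978485363797814}
side 497.05152791417055 277.7629881742962 207.78461189560232 [[-0.958, -0.19, 0.215, 0.301], [-0.287, 0.624, -0.727, 0.84], [0.004, -0.758, -0.652, 0.942], [0.0, 0.0, 0.0, 1.0]]
top 493.60793468251615 283.5509288976299 209.7032395619392 [[-0.007, -0.989, 0.149, 0.378], [-1.0, 0.01, 0.021, -0.055], [-0.022, -0.149, -0.989, 1.353], [0.0, 0.0, 0.0, 1.0]]
wrist 291.09177229233717 277.00931253605347 205.2341298833218 [[0.402, -0.884, -0.237, 0.331], [-0.915, -0.389, -0.102, -0.592], [-0.002, 0.258, -0.966, 0.374], [0.0, 0.0, 0.0, 1.0]]
```

View pics/side0.png

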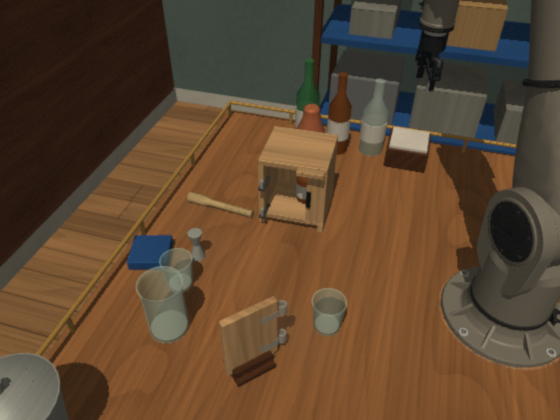

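View pics/top0.png

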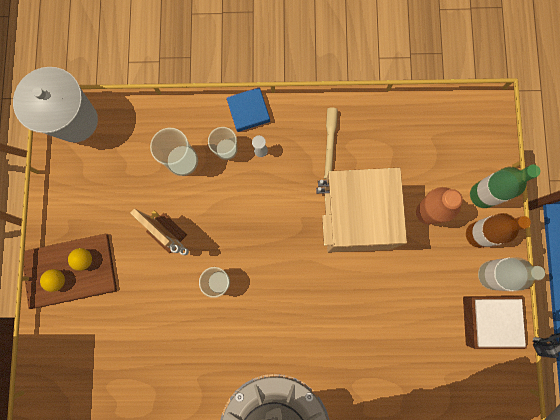

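View pics/wrist0.png

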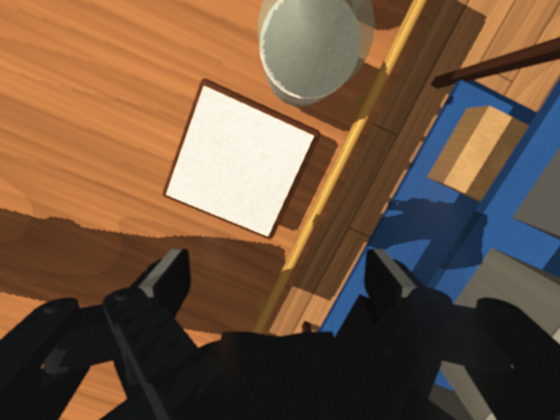

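The side and top views agree. The cabinet sits at top px (325–405, 170–250), with its front facing +y and the pins near (322,186). The door stands diagonally from (135,213) to (183,250), with its sockets at the lower right. Next I'll measure both.

```bash
cat > h.py <<'E'
import numpy as np,cv2,pickle
def cloud(d):
    z=d["z_map"]; v,u=np.mgrid[:420,:560]
    P=np.stack([(u-d["cx"])/d["fx"]*z,(v-d["cy"])/d["fy"]*z,z],-1)
    E=d["extrinsics"]; W=P@E[:3,:3].T+E[:3,3]; W[z<=0]=np.nan
    return W
def proj(d,p):
    E=d["extrinsics"]; c=(np.asarray(p)-E[:3,3])@E[:3,:3]
    return c[...,0]/c[...,2]*d["fx"]+d["cx"], c[...,1]/c[...,2]*d["fy"]+d["cy"]
E
python3 - <<'E'
from h import *
d=pickle.load(open("top0.pkl","rb")); s=pickle.load(open("side0.pkl","rb"))
W=cloud(d); 
def rect(m,name):
    pts=W[m][:,:2].astype(np.float32); r=cv2.minAreaRect(pts); print(name,m.sum(),r,cv2.boxPoints(r).round(4).tolist(), np.nanmedian(W[m][:,2]))
v,u=np.mgrid[:420,:560]
reg=lambda a,b,c,e:(u>=a)&(u<=b)&(v>=c)&(v<=e)
rect(reg(310,415,160,260)&(abs(W[...,2]-.211)<.006),"cabtop")
rect(reg(120,200,195,260)&(abs(W[...,2]-.180)<.006),"doortop")
print("table z",np.nanmedian(W[reg(240,300,300,340)][:,2]))
for nm,D in (("top",d),("side",s)):
    x=D["pixels"]
    r=(295,155,120,105) if nm=="top" else (235,120,110,120)
    a=cv2.resize(x[r[1]:r[1]+r[3],r[0]:r[0]+r[2]],None,fx=5,fy=5,interpolation=cv2.INTER_CUBIC); cv2.imwrite(f"pics/{nm}_cab.png",a)
    r=(120,195,80,70) if nm=="top" else (210,285,90,105)
    a=cv2.resize(x[r[1]:r[1]+r[3],r[0]:r[0]+r[2]],None,fx=5,fy=5,interpolation=cv2.INTER_CUBIC); cv2.imwrite(f"pics/{nm}_door.png",a)
E
```

```text
cabtop 5645 ((0.5562950372695923, -0.21532927453517914), (0.17933061718940735, 0.1910625547170639), 2.374762773513794) [[0.4627000093460083, -0.12359999865293503], [0.4706999957561493, -0.31450000405311584], [0.6498000025749207, -0.30709999799728394], [0.6419000029563904, -0.11620000004768372]] 0.21022091189573833
doortop 329 ((0.5172298550605774, 0.2928502559661865), (0.12017496675252914, 0.016560019925236702), 47.35024642944336) [[0.47040000557899475, 0.25429999828338623], [0.48260000348091125, 0.24300000071525574], [0.5640000104904175, 0.3314000070095062], [0.551800012588501, 0.3427000045776367]] 0.17972861139284269
table z 4.353752749963746e-05
```

View pics/top_cab.png

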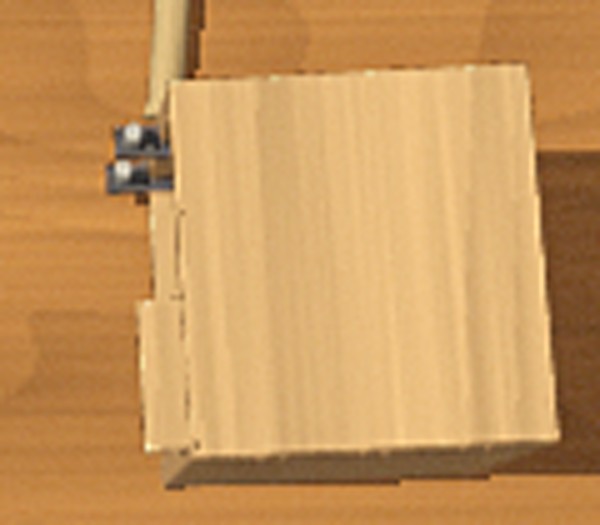

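View pics/side_cab.png

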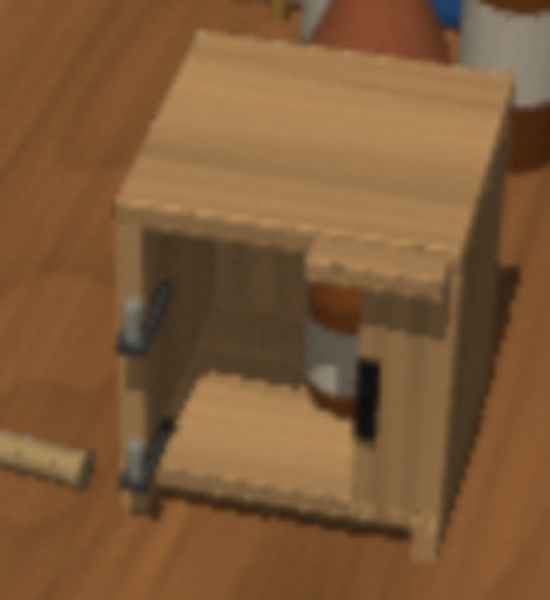

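View pics/top_door.png

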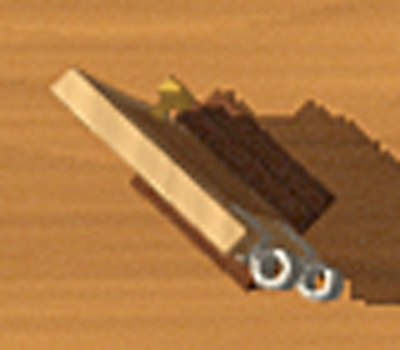

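View pics/side_door.png

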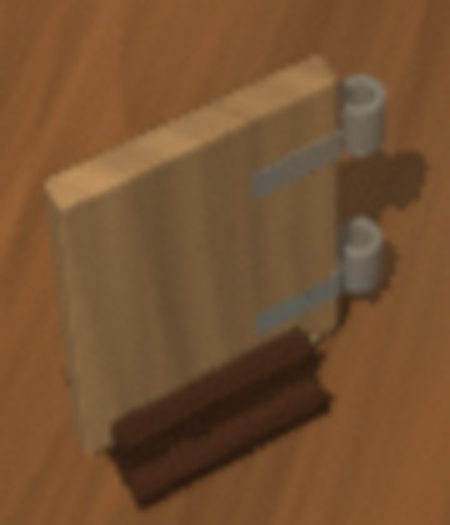

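```bash
python3 - <<'E'
from h import *
d=pickle.load(open("top0.pkl","rb")); s=pickle.load(open("side0.pkl","rb"))
def ray(D,u,v,z):
    E=D["extrinsics"]; r=E[:3,:3]@np.array([(u-D["cx"])/D["fx"],(v-D["cy"])/D["fy"],1]); t=(z-E[2,3])/r[2]; return (E[:3,3]+t*r).round(4)
W=cloud(d)
v,u=np.mgrid[:420,:560]
reg=lambda a,b,c,e:(u>=a)&(u<=b)&(v>=c)&(v<=e)
# cabinet edges: far-x side & latch side
m=reg(310,415,160,260)&(abs(W[...,2]-.211)<.006)
P=W[m][:,:2]
for sgn,name in ((1,"hinge side"),(-1,"latch side")):
    a=[];
    for y in np.arange(-.30,-.15,.003):
        k=abs(P[:,1]-y)<.003
        a.append((y,(P[k,0].max() if sgn>0 else P[k,0].min())))
    a=np.array(a); c=np.polyfit(a[:,0],a[:,1],1); print(name,c,np.degrees(np.arctan(c[0])))
a=[]
for x in np.arange(.48,.63,.003):
    k=abs(P[:,0]-x)<.003; a.append((x,P[k,1].min(),P[k,1].max()))
a=np.array(a); print("back",np.polyfit(a[:,0],a[:,1],1)); k=a[:,0]<.54; print("lip",np.polyfit(a[k,0],a[k,2],1)); k=a[:,0]>.56; print("front",np.polyfit(a[k,0],a[k,2],1))
print("top upper tip",ray(d,295+124/5-.4,155+168/5-.4,.158),"lower",ray(d,295+133/5-.4,155+130/5-.4,.063))
print("side upper tip",ray(s,235+133/5-.4,120+302/5-.4,.158),"lower",ray(s,235+137/5-.4,120+443/5-.4,.063))
# socket tops: door upper socket top z = .010+.020+.095+.028
print("sock up top",ray(d,120+270/5-.4,195+267/5-.4,.153),"low",ray(d,120+320/5-.4,195+280/5-.4,.058))
print("side sock up",ray(s,210+362/5-.4,285+92/5-.4,.153),ray(s,210+362/5-.4,285+234/5-.4,.058))
for n in ["muddler","rocks_a","jug","jigger"]: pass
E
```

```text
hinge side [-0.0379435   0.63645566] -2.172959872213576
latch side [-0.03982964  0.45897053] -2.2808647074330057
back [ 0.04401992 -0.33430576]
lip [ 0.04504854 -0.14551721]
front [ 0.03761193 -0.16212819]
top upper tip [ 0.6106 -0.1184  0.158 ] lower [ 0.6496 -0.1286  0.063 ]
side upper tip [ 0.6321 -0.1286  0.158 ] lower [ 0.6311 -0.1273  0.063 ]
sock up top [0.4668 0.2395 0.153 ] low [0.4668 0.2361 0.058 ]
side sock up [0.4695 0.2355 0.153 ] [0.4687 0.2352 0.058 ]
```

```bash
cat >> h.py <<'E'
def ray(D,u,v,z):
    E=D["extrinsics"]; r=E[:3,:3]@np.array([(u-D["cx"])/D["fx"],(v-D["cy"])/D["fy"],1]); t=(z-E[2,3])/r[2]; return (E[:3,3]+t*r).round(4)
E
python3 - <<'E'
from h import *
from rig import robot
d=pickle.load(open("top0.pkl","rb"))
print("upper",ray(d,295+133/5-.4,155+130/5-.4,.158),"lower",ray(d,295+124/5-.4,155+168/5-.4,.063))
s=robot.state()
t=np.array([0.517-.023*.6775,0.2925-.023*.7355]); print("grasp",t)
E
```

```text
upper [ 0.6296 -0.1232  0.158 ] lower [ 0.6291 -0.1235  0.063 ]
grasp [0.5014175 0.2755835]
```

carry_out(
  rows=[
    {"claw":1,"x":0.015,"y":-0.014,"z":-0.03,"turn":0},
    {"claw":1,"x":0.015,"y":-0.014,"z":-0.03,"turn":0},
    {"claw":1,"x":0.015,"y":-0.014,"z":-0.03,"turn":0},
    {"claw":1,"x":0.015,"y":-0.014,"z":-0.03,"turn":0},
    {"claw":1,"x":0.015,"y":-0.014,"z":-0.03,"turn":0},
  ],
)

```text
clock: 0.57
tcp_pos: [0.3115, -0.5229, 0.3723]
eef_rot: [-0.0, 0.979, 0.205, -0.0]
contact_force: [0.2, -0.2, 0.1]
gripper_width: 1.0
```

carry_out(
  rows=[
    {"claw":1,"x":0.027,"y":-0.026,"z":0,"turn":0},
    {"claw":1,"x":0.027,"y":-0.026,"z":0,"turn":0},
    {"claw":1,"x":0.027,"y":-0.026,"z":0,"turn":0},
    {"claw":1,"x":0.027,"y":-0.026,"z":0,"turn":0},
    {"claw":1,"x":0.027,"y":-0.026,"z":0,"turn":0},
  ],
)

```text
clock: 0.98
tcp_pos: [0.3831, -0.349, 0.371]
eef_rot: [0.0, 0.979, 0.205, -0.0]
contact_force: [1.0, 0.0, 0.5]
gripper_width: 1.003
```

carry_out(
  rows=[
    {"claw":1,"x":0.027,"y":-0.026,"z":0,"turn":0},
    {"claw":1,"x":0.027,"y":-0.026,"z":0,"turn":0},
    {"claw":1,"x":0.027,"y":-0.026,"z":0,"turn":0},
    {"claw":1,"x":0.027,"y":-0.026,"z":0,"turn":0},
    {"claw":1,"x":0.027,"y":-0.026,"z":0,"turn":0},
  ],
)

```text
clock: 1.4
tcp_pos: [0.4546, -0.1758, 0.3711]
eef_rot: [0.0, 0.979, 0.205, 0.0]
contact_force: [1.1, -0.2, 0.9]
gripper_width: 0.999
```

carry_out(
  rows=[
    {"claw":1,"x":0.0172,"y":-0.0304},
    {"claw":1,"x":0.0172,"y":-0.0304},
    {"claw":1,"x":0.0172,"y":-0.0304},
    {"claw":1,"x":0.0172,"y":-0.0304},
    {"claw":1,"x":0.0172,"y":-0.0304},
  ],
)

```text
invalid input at $.rows[0]: expected keys claw, x, y, z, turn
```

carry_out(
  rows=[
    {"claw":1,"x":0.0172,"y":-0.0304},
    {"claw":1,"x":0.0172,"y":-0.0304},
    {"claw":1,"x":0.0172,"y":-0.0304},
    {"claw":1,"x":0.0172,"y":-0.0304},
    {"claw":1,"x":0.0172,"y":-0.0304},
  ],
)

```text
invalid input at $.rows[0]: expected keys claw, x, y, z, turn
```

carry_out(
  rows=[
    {"claw":1,"x":0.0172,"y":-0.0304},
    {"claw":1,"x":0.0172,"y":-0.0304},
    {"claw":1,"x":0.0172,"y":-0.0304},
    {"claw":1,"turn":-5.925},
    {"claw":1,"turn":-5.925},
  ],
)

```text
invalid input at $.rows[0]: expected keys claw, x, y, z, turn
```

carry_out(
  rows=[
    {"claw":1,"turn":-5.925},
    {"claw":1,"turn":-5.925},
    {"claw":1,"z":0.03},
    {"claw":1,"z":0.03},
    {"claw":1},
  ],
)

```text
invalid input at $.rows[0]: expected keys claw, x, y, z, turn
```

```bash
python3 - <<'E'
from rig import robot
import cv2,pickle
s=robot.state();print({k:s[k] for k in("tcp_pos","eef_rot","contact_force","moment","q")})
for n in ["wrist"]:
    d=robot.capture(n); cv2.imwrite(f"pics/{n}1.png",d["pixels"]); pickle.dump(d,open(f"{n}1.pkl","wb"))
    print(d["extrinsics"].round(3).tolist())
E
```

```text
{'tcp_pos': array([ 0.45455046, -0.17580784,  0.37106913]), 'eef_rot': array([7.36367768e-05, 9.78799397e-01, 2.04821225e-01, 1.85735400e-05]), 'contact_force': array([ 1.09961696, -0.24372089,  0.85797034]), 'moment': array([-0.01568603, -0.05925646, -0.01645881]), 'q': array([ 0.49789853,  0.02031875, -0.26398351,  1.79101718,  0.00557859,
        1.33086764, -0.92559235])}
[[0.402, -0.884, -0.237, 0.515], [-0.916, -0.389, -0.104, -0.15], [-0.0, 0.258, -0.966, 0.524], [0.0, 0.0, 0.0, 1.0]]
```

View pics/wrist1.png

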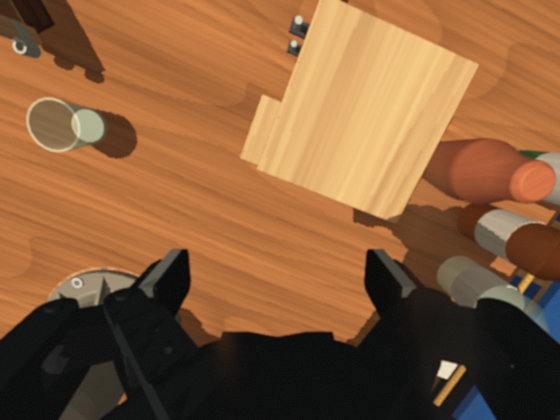

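The rows need all five keys, so those four calls were refused and nothing moved. This wrist view does show the pins, with tips near (298,20) and (293,46), so I'll compute them before moving on.

```bash
python3 - <<'E'
from h import *
d=pickle.load(open("wrist1.pkl","rb"))
x=d["pixels"][0:70,260:340]; cv2.imwrite("pics/w1c.png",cv2.resize(x,None,fx=8,fy=8,interpolation=cv2.INTER_CUBIC))
print(ray(d,299,20,.158),ray(d,294,46,.063))
E
```

```text
[ 0.6304 -0.1255  0.158 ] [ 0.6277 -0.1265  0.063 ]
```

View pics/w1c.png

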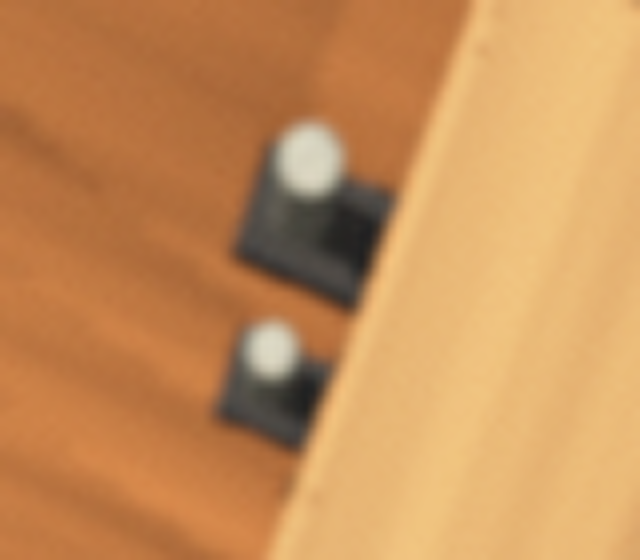

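carry_out(
  rows=[
    {"claw":1,"x":0.0172,"y":-0.0304,"z":0,"turn":0},
    {"claw":1,"x":0.0172,"y":-0.0304,"z":0,"turn":0},
    {"claw":1,"x":0.0172,"y":-0.0304,"z":0,"turn":0},
    {"claw":1,"x":0.0172,"y":-0.0304,"z":0,"turn":0},
    {"claw":1,"x":0.0172,"y":-0.0304,"z":0,"turn":0},
  ],
)

```text
clock: 1.87
tcp_pos: [0.4719, -0.0023, 0.3711]
eef_rot: [0.0, 0.979, 0.205, 0.0]
contact_force: [1.1, -0.5, 0.5]
gripper_width: 1.002
```

carry_out(
  rows=[
    {"claw":1,"x":0.0172,"y":-0.0304,"z":0,"turn":0},
    {"claw":1,"x":0.0172,"y":-0.0304,"z":0,"turn":0},
    {"claw":1,"x":0.0172,"y":-0.0304,"z":0,"turn":0},
    {"claw":1,"x":0.0172,"y":-0.0304,"z":0,"turn":0},
    {"claw":1,"x":0.0172,"y":-0.0304,"z":0,"turn":0},
  ],
)

```text
clock: 2.28
tcp_pos: [0.4898, 0.1714, 0.3711]
eef_rot: [0.0, 0.979, 0.205, 0.0]
contact_force: [0.8, -0.7, 0.3]
gripper_width: 1.0
```

carry_out(
  rows=[
    {"claw":1,"x":0.0172,"y":-0.0304,"z":0,"turn":0},
    {"claw":1,"x":0.0172,"y":-0.0304,"z":0,"turn":0},
    {"claw":1,"x":0.0172,"y":-0.0304,"z":0,"turn":0},
    {"claw":1,"x":0,"y":0,"z":0,"turn":-5.925},
    {"claw":1,"x":0,"y":0,"z":0,"turn":-5.925},
  ],
)

```text
clock: 2.7
tcp_pos: [0.5, 0.2765, 0.3704]
eef_rot: [-0.001, 0.951, 0.309, -0.001]
contact_force: [0.8, -0.3, 0.4]
gripper_width: 0.999
```

carry_out(
  rows=[
    {"claw":1,"x":0,"y":0,"z":0,"turn":-5.925},
    {"claw":1,"x":0,"y":0,"z":0,"turn":-5.925},
    {"claw":1,"x":0,"y":0,"z":0.03,"turn":0},
    {"claw":1,"x":0,"y":0,"z":0.03,"turn":0},
    {"claw":1,"x":0,"y":0,"z":0,"turn":0},
  ],
)

```text
clock: 3.12
tcp_pos: [0.4991, 0.2724, 0.3061]
eef_rot: [0.0, 0.916, 0.401, -0.003]
contact_force: [-0.3, -0.6, 0.4]
gripper_width: 0.999
```

```bash
python3 - <<'E'
from rig import robot
from h import *
s=robot.state();print({k:s[k] for k in("tcp_pos","eef_rot","contact_force","moment","q")})
d=robot.capture("wrist"); cv2.imwrite("pics/wrist2.png",d["pixels"]); pickle.dump(d,open("wrist2.pkl","wb"))
W=cloud(d); m=abs(W[...,2]-.18)<.006
m&=(abs(W[...,0]-.517)<.09)&(abs(W[...,1]-.293)<.09)
r=cv2.minAreaRect(W[m][:,:2].astype(np.float32)); print(m.sum(),r,cv2.boxPoints(r).round(4).tolist(),np.median(W[m][:,2]))
E
```

```text
{'tcp_pos': array([0.49907719, 0.27235158, 0.30613869]), 'eef_rot': array([ 2.57881896e-04,  9.15856664e-01,  4.01491758e-01, -3.29737759e-03]), 'contact_force': array([-0.30428909, -0.62102529,  0.36161389]), 'moment': array([-0.00858045,  0.02386835, -0.04517641]), 'q': array([-0.00678046,  0.26181559, -0.72706204,  1.70294394,  0.18058215,
        1.25250352, -1.51935726])}
2061 ((0.5195183753967285, 0.2918168008327484), (0.11805958300828934, 0.015993686392903328), 47.627403259277344) [[0.47380000352859497, 0.25360000133514404], [0.48559999465942383, 0.24279999732971191], [0.5651999711990356, 0.33000001311302185], [0.5533999800682068, 0.3407999873161316]] 0.18018137632303632
```

View pics/wrist2.png

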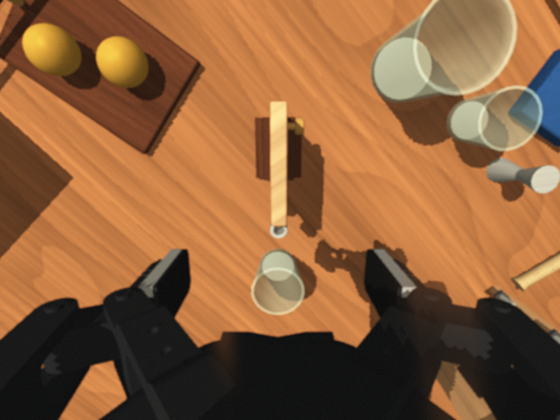

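The door lies at image column 278 in the wrist view, so the jaws are centred on it. It's about 118x16 mm at z 0.180, which matches the sizes given. Descending.

carry_out(
  rows=[
    {"claw":1,"x":0.001,"y":0,"z":0.03,"turn":0},
    {"claw":1,"x":0.001,"y":0,"z":0.03,"turn":0},
    {"claw":1,"x":0.001,"y":0,"z":0.03,"turn":0},
    {"claw":1,"x":0.001,"y":0,"z":0.02,"turn":0},
    {"claw":1,"x":0,"y":0,"z":0,"turn":0},
  ],
)

```text
clock: 3.58
tcp_pos: [0.5028, 0.2763, 0.199]
eef_rot: [0.0, 0.916, 0.401, -0.002]
contact_force: [-1.1, -1.7, -0.2]
gripper_width: 1.001
```

```bash
python3 - <<'E'
from rig import robot
from h import *
s=robot.state();print({k:s[k] for k in("tcp_pos","eef_rot","contact_force","moment","q")})
d=robot.capture("wrist"); cv2.imwrite("pics/wrist3.png",d["pixels"]); pickle.dump(d,open("wrist3.pkl","wb"))
W=cloud(d); m=abs(W[...,2]-.18)<.004
m&=(abs(W[...,0]-.517)<.08)&(abs(W[...,1]-.293)<.08)
u=np.nonzero(m)[1]; m[:, :200]=0; m[:,360:]=0
r=cv2.minAreaRect(W[m][:,:2].astype(np.float32)); print(m.sum(),r)
E
```

```text
{'tcp_pos': array([0.50278022, 0.27632416, 0.1990269 ]), 'eef_rot': array([ 5.78017812e-05,  9.15884738e-01,  4.01436878e-01, -1.89120625e-03]), 'contact_force': array([-1.13138492, -1.72231023, -0.1763842 ]), 'moment': array([-0.01162539,  0.01728303,  0.00456427]), 'q': array([-0.04637209,  0.36425374, -0.70285846,  1.8229646 ,  0.26675287,
        1.05487307, -1.59546086])}
4978 ((0.5191446542739868, 0.29163625836372375), (0.11949785053730011, 0.01607043854892254), 47.61149215698242)
```

View pics/wrist3.png

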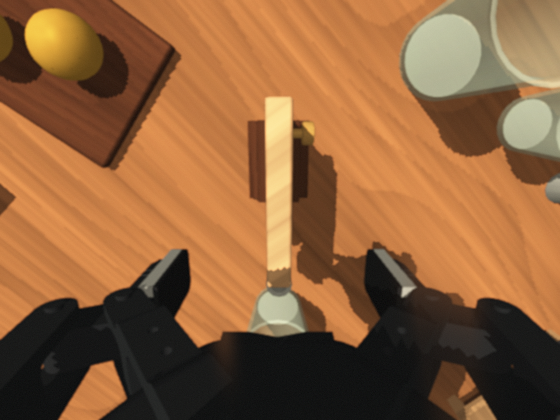

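The door is centred between the jaws. Descending the last bit and closing.

carry_out(
  rows=[
    {"claw":1,"x":0,"y":0,"z":0.017,"turn":0},
    {"claw":0,"x":0,"y":0,"z":0,"turn":0},
    {"claw":-0.4,"x":0,"y":0,"z":0,"turn":0},
    {"claw":-0.7,"x":0,"y":0,"z":0,"turn":0},
    {"claw":-1,"x":0,"y":0,"z":0,"turn":0},
  ],
  force=50,
)

```text
clock: 4.05
tcp_pos: [0.5041, 0.2775, 0.1857]
eef_rot: [-0.0, 0.916, 0.401, 0.001]
contact_force: [-0.2, 0.4, 0.3]
gripper_width: 0.452
```

carry_out(
  rows=[
    {"claw":-1,"x":0,"y":0,"z":0,"turn":0},
    {"claw":-1,"x":0,"y":0,"z":0,"turn":0},
    {"claw":-1,"x":0,"y":0,"z":0,"turn":0},
    {"claw":-1,"x":0,"y":0,"z":0,"turn":0},
    {"claw":-1,"x":0,"y":0,"z":0,"turn":0},
  ],
)

```text
clock: 4.47
tcp_pos: [0.5035, 0.277, 0.1841]
eef_rot: [-0.0, 0.916, 0.402, 0.0]
contact_force: [0.5, -0.5, -0.4]
gripper_width: 0.003
```

```bash
python3 - <<'E'
from rig import robot
from h import *
s=robot.state();print({k:s[k] for k in("tcp_pos","eef_rot","contact_force","moment","q","gripper_width")})
E
```

```text
{'tcp_pos': array([0.50345659, 0.27702927, 0.18411507]), 'eef_rot': array([-2.58312878e-05,  9.15855335e-01,  4.01508410e-01,  2.40559553e-05]), 'contact_force': array([ 0.46502318, -0.45579048, -0.35947114]), 'moment': array([-0.02857125,  0.00920626,  0.04990268]), 'q': array([-0.05315386,  0.37957231, -0.69750032,  1.83873638,  0.28227751,
        1.02416489, -1.60865485]), 'gripper_width': 0.0028712549334362}
```

The gripper shut fully (0.003), so it missed the door. Looking.

```bash
python3 - <<'E'
from rig import robot
from h import *
for n in("wrist","side","top"):
    d=robot.capture(n); cv2.imwrite(f"pics/{n}4.png",d["pixels"]); pickle.dump(d,open(f"{n}4.pkl","wb"))
    if n=="side": cv2.imwrite("pics/side4c.png",cv2.resize(d["pixels"][230:400,180:360],None,fx=3.3,fy=3.3))
E
```

```text
(no output)
```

View pics/wrist4.png

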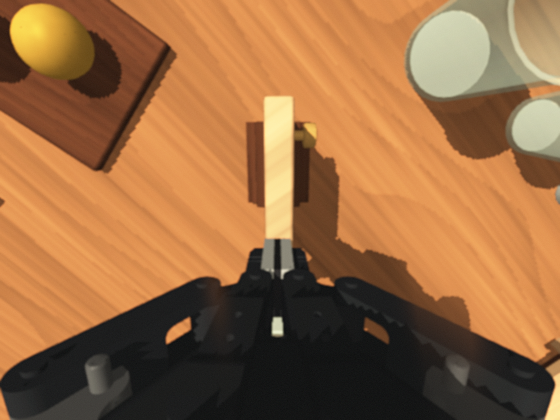

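View pics/side4c.png

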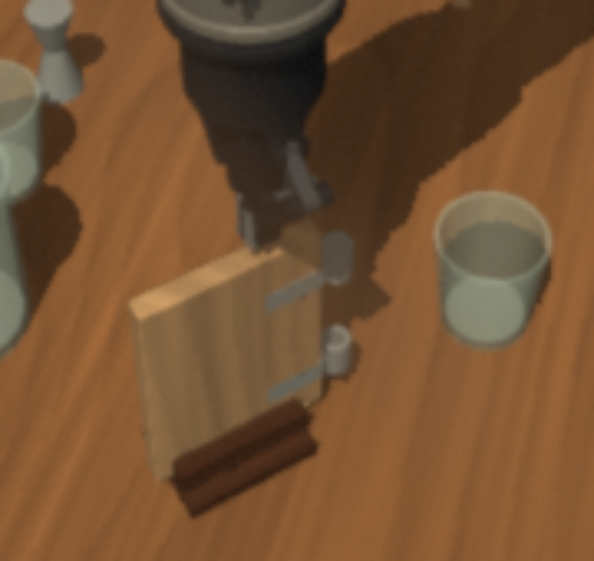

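```bash
python3 - <<'E'
from h import *
d=pickle.load(open("wrist4.pkl","rb"));W=cloud(d)
for v in (110,180,230,236,240,244,250,260,270): print(v,[W[v,u].round(4).tolist() for u in (268,278,287)])
cv2.imwrite("pics/w4c.png",cv2.resize(d["pixels"][200:320,220:340],None,fx=5,fy=5,interpolation=cv2.INTER_CUBIC))
E
```

```text
110 [[0.5506, 0.3346, 0.1799], [0.5544, 0.3311, 0.1808], [0.5578, 0.328, 0.18]]
180 [[0.5258, 0.308, 0.1801], [0.5299, 0.3044, 0.1812], [0.5334, 0.3009, 0.1797]]
230 [[0.5061, 0.2869, 0.1804], [0.5103, 0.283, 0.1802], [0.5141, 0.2796, 0.1806]]
236 [[0.5035, 0.2841, 0.18], [0.5078, 0.2803, 0.1802], [0.5117, 0.2769, 0.1807]]
240 [[0.5079, 0.2879, 0.2006], [0.5118, 0.2847, 0.2012], [0.5146, 0.2811, 0.1994]]
244 [[0.5076, 0.2874, 0.2045], [0.5118, 0.2848, 0.2066], [0.515, 0.2818, 0.2064]]
250 [[0.5082, 0.2877, 0.2131], [0.512, 0.285, 0.2142], [0.5148, 0.282, 0.2137]]
260 [[0.5084, 0.2874, 0.2232], [0.5117, 0.2848, 0.224], [0.5148, 0.2825, 0.2248]]
270 [[0.5086, 0.2873, 0.2325], [0.5113, 0.2843, 0.2318], [0.5141, 0.2821, 0.2323]]
```

View pics/w4c.png

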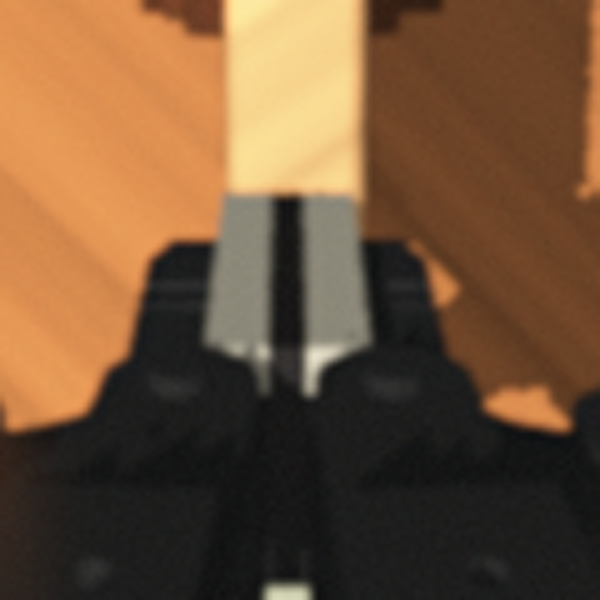

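View pics/top4.png

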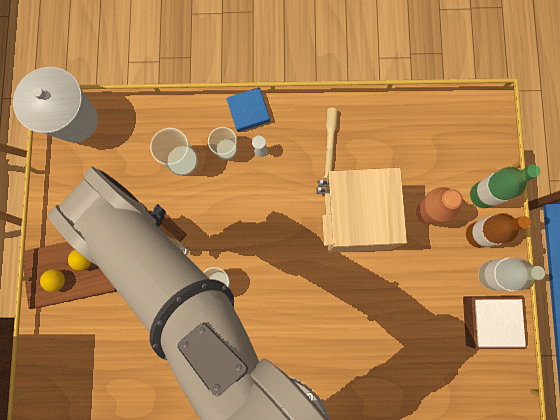

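```bash
python3 - <<'E'
from h import *
for n,t in (("wrist3",.199),("wrist4",.184)):
    d=pickle.load(open(n+".pkl","rb"));W=cloud(d)
    print(n,d["extrinsics"][:3,3])
    for (u,v) in ((165,270),(180,260),(150,290),(185,255),(390,270),(370,258)): print(u,v,W[v,u].round(4).tolist())
s=pickle.load(open("side4.pkl","rb"));S=cloud(s)
cv2.imwrite("pics/side4d.png",cv2.resize(s["pixels"][265:325,235:295],None,fx=9,fy=9,interpolation=cv2.INTER_CUBIC))
for u in range(248,266,2): print(u,[ (v,S[v,u,2].round(3)) for v in range(290,312,3)])
E
```

```text
wrist3 [0.54806432 0.32456247 0.35195835]
165 270 [0.4782, 0.3143, 0.2476]
180 260 [0.4783, 0.3118, 0.2352]
150 290 [0.4769, 0.3139, 0.2603]
185 255 [0.4775, 0.3112, 0.2278]
390 270 [0.5437, 0.2539, 0.2472]
370 258 [0.5399, 0.2527, 0.229]
wrist4 [0.54819374 0.32502754 0.33727399]
165 270 [0.3247, 0.2925, 0.0008]
180 260 [0.3488, 0.2889, 0.0005]
150 290 [0.2875, 0.2863, -0.001]
185 255 [0.3583, 0.2893, 0.0001]
390 270 [0.5354, 0.0984, 0.0002]
370 258 [0.5269, 0.1293, 0.0009]
248 [(290, np.float64(0.002)), (293, np.float64(-0.002)), (296, np.float64(0.002)), (299, np.float64(-0.001)), (302, np.float64(0.003)), (305, np.float64(0.003)), (308, np.float64(0.183)), (311, np.float64(0.183))]
250 [(290, np.float64(0.005)), (293, np.float64(0.002)), (296, np.float64(0.002)), (299, np.float64(0.001)), (302, np.float64(0.003)), (305, np.float64(0.005)), (308, np.float64(0.184)), (311, np.float64(0.182))]
252 [(290, np.float64(0.234)), (293, np.float64(0.225)), (296, np.float64(0.214)), (299, np.float64(0.205)), (302, np.float64(0.006)), (305, np.float64(0.183)), (308, np.float64(0.183)), (311, 
[... 593 characters left out ...]
64(0.181)), (308, np.float64(0.182)), (311, np.float64(0.176))]
260 [(290, np.float64(0.252)), (293, np.float64(0.256)), (296, np.float64(0.25)), (299, np.float64(0.218)), (302, np.float64(0.208)), (305, np.float64(0.182)), (308, np.float64(0.181)), (311, np.float64(0.174))]
262 [(290, np.float64(0.253)), (293, np.float64(0.266)), (296, np.float64(0.259)), (299, np.float64(0.216)), (302, np.float64(0.208)), (305, np.float64(0.182)), (308, np.float64(0.179)), (311, np.float64(0.169))]
264 [(290, np.float64(0.28)), (293, np.float64(0.274)), (296, np.float64(0.267)), (299, np.float64(0.211)), (302, np.float64(0.182)), (305, np.float64(0.182)), (308, np.float64(0.177)), (311, np.float64(0.167))]
```

View pics/side4d.png

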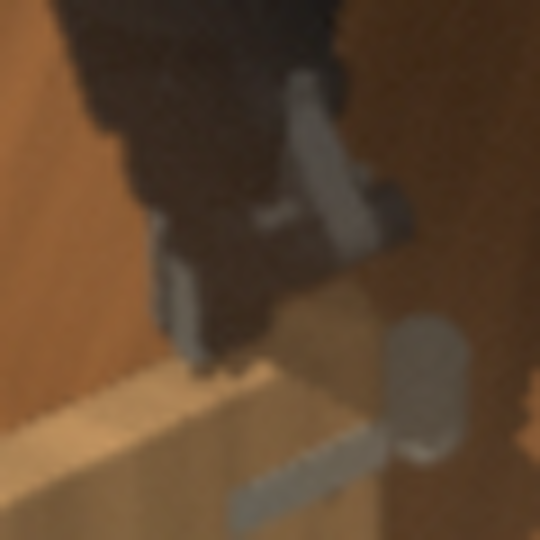

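Both cameras put the shut fingertips at z≈0.199 with the TCP reading 0.184. So the real tips are about 15 mm above the reported TCP, not 25 mm below it. The jaws shut just above the door and touched nothing. I'll go by the images: reopen, go about 42 mm lower, and check before closing.

carry_out(
  rows=[
    {"claw":1,"x":0,"y":0,"z":-0.005,"turn":0},
    {"claw":1,"x":0,"y":0,"z":0,"turn":0},
    {"claw":1,"x":0,"y":0,"z":0,"turn":0},
    {"claw":1,"x":0,"y":0,"z":0,"turn":0},
    {"claw":1,"x":0,"y":0,"z":0,"turn":0},
  ],
)

```text
clock: 5.03
tcp_pos: [0.5034, 0.277, 0.189]
eef_rot: [0.0, 0.916, 0.402, 0.0]
contact_force: [0.3, 0.1, 0.1]
gripper_width: 0.709
```

carry_out(
  rows=[
    {"claw":1,"x":0,"y":0,"z":0.01,"turn":0},
    {"claw":1,"x":0,"y":0,"z":0.01,"turn":0},
    {"claw":1,"x":0,"y":0,"z":0.01,"turn":0},
    {"claw":1,"x":0,"y":0,"z":0.01,"turn":0},
    {"claw":1,"x":0,"y":0,"z":0.005,"turn":0},
  ],
)

```text
clock: 5.45
tcp_pos: [0.5027, 0.2766, 0.1419]
eef_rot: [-0.0, 0.916, 0.402, -0.001]
contact_force: [-0.2, -0.9, -0.1]
gripper_width: 1.004
```

```bash
python3 - <<'E'
from rig import robot
from h import *
s=robot.state();print({k:s[k] for k in("tcp_pos","eef_rot","contact_force","moment","q","gripper_width")})
d=robot.capture("wrist"); cv2.imwrite("pics/wrist5.png",d["pixels"]); pickle.dump(d,open("wrist5.pkl","wb"))
W=cloud(d)
for (u,v) in ((185,253),(370,255),(278,180),(278,240)): print(u,v,W[v,u].round(4).tolist())
E
```

```text
{'tcp_pos': array([0.50272481, 0.27656434, 0.1419115 ]), 'eef_rot': array([-1.05541663e-05,  9.15820715e-01,  4.01585935e-01, -1.07425674e-03]), 'contact_force': array([-0.16996244, -0.91921521, -0.1456038 ]), 'moment': array([-0.05029033,  0.01725023, -0.02041913]), 'q': array([-0.07405062,  0.42780529, -0.67787189,  1.87698341,  0.32453565,
        0.95103134, -1.64414737]), 'gripper_width': 1.003555361162734}
185 253 [0.4787, 0.3122, 0.1715]
370 255 [0.5406, 0.2531, 0.1701]
278 180 [0.5342, 0.3095, 0.1806]
278 240 [0.5167, 0.2904, 0.1798]
```

View pics/wrist5.png

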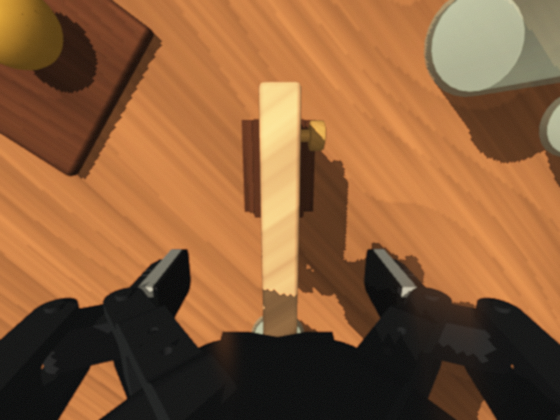

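The open tips are now at about 0.170, below the door top at 0.180. Closing will carry them to about 0.158.

carry_out(
  rows=[
    {"claw":0,"x":0,"y":0,"z":0,"turn":0},
    {"claw":-0.4,"x":0,"y":0,"z":0,"turn":0},
    {"claw":-0.7,"x":0,"y":0,"z":0,"turn":0},
    {"claw":-1,"x":0,"y":0,"z":0,"turn":0},
    {"claw":-1,"x":0,"y":0,"z":0,"turn":0},
  ],
  force=60,
)

```text
clock: 5.92
tcp_pos: [0.5036, 0.2771, 0.1445]
eef_rot: [-0.0, 0.916, 0.401, 0.0]
contact_force: [0.2, 0.7, 0.1]
gripper_width: 0.297
```

carry_out(
  rows=[
    {"claw":-1,"x":0,"y":0,"z":0,"turn":0},
    {"claw":-1,"x":0,"y":0,"z":0,"turn":0},
    {"claw":-1,"x":0,"y":0,"z":0,"turn":0},
    {"claw":-1,"x":0,"y":0,"z":0,"turn":0},
    {"claw":-1,"x":0,"y":0,"z":0,"turn":0},
  ],
)

```text
clock: 6.33
tcp_pos: [0.5038, 0.2771, 0.1446]
eef_rot: [0.0, 0.916, 0.401, 0.0]
contact_force: [-0.3, -1.0, 6.0]
gripper_width: 0.175
```

Gripped: width 0.175 is about 15–16 mm, the door's thickness. Lifting straight up.

carry_out(
  rows=[
    {"claw":-1,"x":0,"y":0,"z":-0.01,"turn":0},
    {"claw":-1,"x":0,"y":0,"z":-0.02,"turn":0},
    {"claw":-1,"x":0,"y":0,"z":-0.03,"turn":0},
    {"claw":-1,"x":0,"y":0,"z":-0.03,"turn":0},
    {"claw":-1,"x":0,"y":0,"z":-0.03,"turn":0},
  ],
)

```text
clock: 6.75
tcp_pos: [0.5028, 0.2769, 0.2657]
eef_rot: [-0.0, 0.916, 0.402, -0.0]
contact_force: [1.4, 0.7, -3.5]
gripper_width: 0.177
```

carry_out(
  rows=[
    {"claw":-1,"x":0,"y":0,"z":-0.025,"turn":0},
    {"claw":-1,"x":0,"y":0,"z":-0.015,"turn":0},
    {"claw":-1,"x":0,"y":0,"z":0,"turn":0},
    {"claw":-1,"x":0,"y":0,"z":0,"turn":0},
    {"claw":-1,"x":0,"y":0,"z":0,"turn":0},
  ],
)

```text
clock: 7.17
tcp_pos: [0.5029, 0.2765, 0.3029]
eef_rot: [0.0, 0.916, 0.402, -0.001]
contact_force: [-0.3, -0.1, -3.7]
gripper_width: 0.175
```

```bash
python3 - <<'E'
from rig import robot
from h import *
s=robot.state();print({k:s[k] for k in("tcp_pos","eef_rot","contact_force","moment","q","gripper_width")})
for n in("wrist","side"):
    d=robot.capture(n); cv2.imwrite(f"pics/{n}6.png",d["pixels"]); pickle.dump(d,open(f"{n}6.pkl","wb"))
t=pickle.load(open("top0.pkl","rb"))
for (n,u,v,z) in(("jigger",260,143,.085),("rocksb",222,138,.085),("jug",168,146,.15),("rocksa",213,282,.085),("mud end",326,175,.015),("mud far",332,110,.015)): print(n,ray(t,u,v,z))
E
```

```text
{'tcp_pos': array([0.50290215, 0.27653234, 0.30291685]), 'eef_rot': array([ 1.08048316e-04,  9.15846379e-01,  4.01527995e-01, -8.16742974e-04]), 'contact_force': array([-0.29276917, -0.11777979, -3.6642351 ]), 'moment': array([-0.02652298, -0.00224648,  0.00574014]), 'q': array([-0.01186118,  0.27149247, -0.72875449,  1.69960416,  0.18936649,
        1.24440242, -1.52821707]), 'gripper_width': 0.17517302907375298}
jigger [0.7487 0.033  0.085 ]
rocksb [0.7638 0.1343 0.085 ]
jug [0.7249 0.2613 0.15  ]
rocksa [0.3844 0.1529 0.085 ]
mud end [ 0.6754 -0.1449  0.015 ]
mud far [ 0.8626 -0.1655  0.015 ]
```

View pics/side6.png

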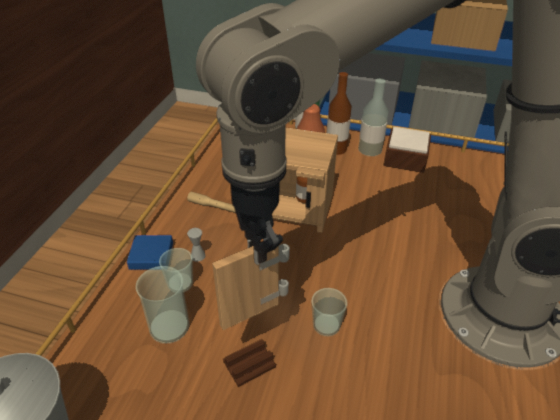

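View pics/wrist6.png

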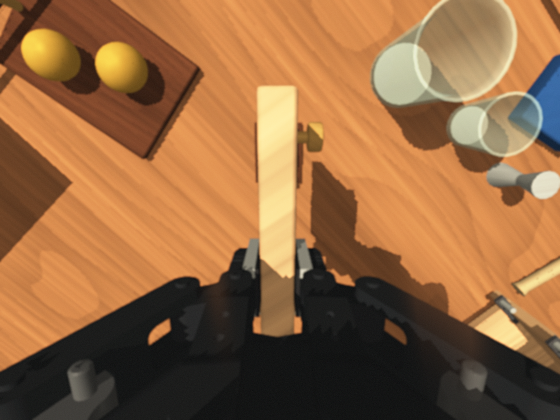

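The door is held level at about 0.37 kg, with almost no moment. Carrying it over to the front of the cabinet, then turning it.

carry_out(
  rows=[
    {"claw":-1,"x":-0.007,"y":0.015,"z":0,"turn":0},
    {"claw":-1,"x":-0.0134,"y":0.029,"z":0,"turn":0},
    {"claw":-1,"x":-0.0134,"y":0.029,"z":0,"turn":0},
    {"claw":-1,"x":-0.0134,"y":0.029,"z":0,"turn":0},
    {"claw":-1,"x":-0.0134,"y":0.029,"z":0,"turn":0},
  ],
)

```text
clock: 7.68
tcp_pos: [0.5587, 0.1422, 0.303]
eef_rot: [-0.0, 0.916, 0.402, -0.001]
contact_force: [-0.0, 0.1, -3.2]
gripper_width: 0.175
```

carry_out(
  rows=[
    {"claw":-1,"x":-0.0134,"y":0.029,"z":0,"turn":0},
    {"claw":-1,"x":-0.0134,"y":0.029,"z":0,"turn":0},
    {"claw":-1,"x":-0.0134,"y":0.029,"z":0,"turn":0},
    {"claw":-1,"x":-0.0134,"y":0.029,"z":0,"turn":0},
    {"claw":-1,"x":-0.0134,"y":0.029,"z":0,"turn":0},
  ],
)

```text
clock: 8.1
tcp_pos: [0.62, -0.0054, 0.3029]
eef_rot: [-0.0, 0.916, 0.402, -0.001]
contact_force: [0.5, 0.7, -3.6]
gripper_width: 0.174
```

carry_out(
  rows=[
    {"claw":-1,"x":-0.0067,"y":0.0145,"z":0,"turn":0},
    {"claw":-1,"x":0,"y":0,"z":0,"turn":-5},
    {"claw":-1,"x":0,"y":0,"z":0,"turn":-5},
    {"claw":-1,"x":0,"y":0,"z":0,"turn":-5},
    {"claw":-1,"x":0,"y":0,"z":0,"turn":-5},
  ],
)

```text
clock: 8.52
tcp_pos: [0.6257, -0.0184, 0.3028]
eef_rot: [-0.001, 0.831, 0.556, -0.001]
contact_force: [0.3, -0.7, -4.0]
gripper_width: 0.176
```

carry_out(
  rows=[
    {"claw":-1,"x":0,"y":0,"z":0,"turn":-5},
    {"claw":-1,"x":0,"y":0,"z":0,"turn":-5},
    {"claw":-1,"x":0,"y":0,"z":0,"turn":-5},
    {"claw":-1,"x":0,"y":0,"z":0,"turn":-5},
    {"claw":-1,"x":0,"y":0,"z":0,"turn":-5},
  ],
)

```text
clock: 8.93
tcp_pos: [0.6257, -0.0184, 0.3029]
eef_rot: [-0.001, 0.691, 0.723, -0.0]
contact_force: [-0.6, -0.4, -4.1]
gripper_width: 0.172
```

carry_out(
  rows=[
    {"claw":-1,"x":0,"y":0,"z":0.0,"turn":0},
    {"claw":-1,"x":0,"y":0,"z":0,"turn":0},
    {"claw":-1,"x":0,"y":0,"z":0,"turn":0},
    {"claw":-1,"x":0,"y":0,"z":0,"turn":0},
    {"claw":-1,"x":0,"y":0,"z":0,"turn":0},
  ],
)

```text
clock: 9.35
tcp_pos: [0.6261, -0.0185, 0.3039]
eef_rot: [-0.0, 0.693, 0.721, -0.0]
contact_force: [0.4, -0.5, -4.3]
gripper_width: 0.175
```

```bash
cat > st.py <<'E'
from rig import robot
import numpy as np
s=robot.state();w,x,y,z=s["eef_rot"]
R=np.array([[1-2*(y*y+z*z),2*(x*y-z*w),2*(x*z+y*w)],[2*(x*y+z*w),1-2*(x*x+z*z),2*(y*z-x*w)],[2*(x*z-y*w),2*(y*z+x*w),1-2*(x*x+y*y)]])
yaw=np.degrees(np.arctan2(R[1,0],R[0,0]))
print("t",round(s["clock"],2),"tcp",s["tcp_pos"].round(4),"yaw",yaw.round(2),"tilt z",R[:,2].round(4),"F",s["contact_force"].round(1),"M",s["moment"].round(3),"w",round(s["gripper_width"],3),"q",s["q"].round(2))
print("axis",(s["tcp_pos"]+R@np.array([-.0525,0,-.1145*-1])).round(4),"(z=lower mouth)")
E
python3 st.py
```

```text
t 9.35 tcp [ 0.6261 -0.0185  0.3039] yaw 92.27 tilt z [-1.e-04  0.e+00 -1.e+00] F [ 0.4 -0.5 -4.3] M [-0.019 -0.008  0.024] w 0.175 q [ 0.47  0.37 -0.71  1.58  0.25  1.28 -0.24]
axis [ 0.6281 -0.0709  0.1894] (z=lower mouth)
```

carry_out(
  rows=[
    {"claw":-1,"x":0,"y":0,"z":0.02,"turn":0},
    {"claw":-1,"x":0,"y":0,"z":0.025,"turn":0},
    {"claw":-1,"x":0,"y":0,"z":0.025,"turn":0},
    {"claw":-1,"x":0,"y":0,"z":0.025,"turn":0},
    {"claw":-1,"x":0,"y":0,"z":0.014,"turn":0},
  ],
)

```text
clock: 9.77
tcp_pos: [0.625, -0.0187, 0.1924]
eef_rot: [-0.001, 0.693, 0.721, -0.001]
contact_force: [-0.3, 0.8, -3.9]
gripper_width: 0.175
```

carry_out(
  rows=[
    {"claw":-1,"x":0,"y":0,"z":0,"turn":0},
    {"claw":-1,"x":0,"y":0,"z":0,"turn":0},
    {"claw":-1,"x":0,"y":0,"z":0,"turn":0},
    {"claw":-1,"x":0,"y":0,"z":0,"turn":0},
    {"claw":-1,"x":0,"y":0,"z":0,"turn":0},
  ],
)

```text
clock: 10.18
tcp_pos: [0.6267, -0.0185, 0.1964]
eef_rot: [0.001, 0.693, 0.721, 0.001]
contact_force: [-0.6, 0.8, -3.9]
gripper_width: 0.171
```

```bash
python3 st.py; python3 - <<'E'
from rig import robot
from h import *
for n,r in(("top",(285,140,70,60)),("side",(225,140,110,110))):
    d=robot.capture(n); cv2.imwrite(f"pics/{n}7.png",d["pixels"]); pickle.dump(d,open(f"{n}7.pkl","wb"))
    if n=="top": r=(250,150,95,75)
    a=d["pixels"][r[1]:r[1]+r[3],r[0]:r[0]+r[2]]; k=7 if n=="top" else 5
    cv2.imwrite(f"pics/{n}7c.png",cv2.resize(a,None,fx=k,fy=k,interpolation=cv2.INTER_CUBIC))
E
```

```text
t 10.18 tcp [ 0.6267 -0.0185  0.1964] yaw 92.34 tilt z [ 1.9e-03 -1.0e-04 -1.0e+00] F [-0.6  0.8 -3.9] M [ 0.055  0.031 -0.055] w 0.171 q [ 0.45  0.45 -0.69  1.71  0.32  1.09 -0.3 ]
axis [ 0.6291 -0.071   0.0819] (z=lower mouth)
```

View pics/top7c.png

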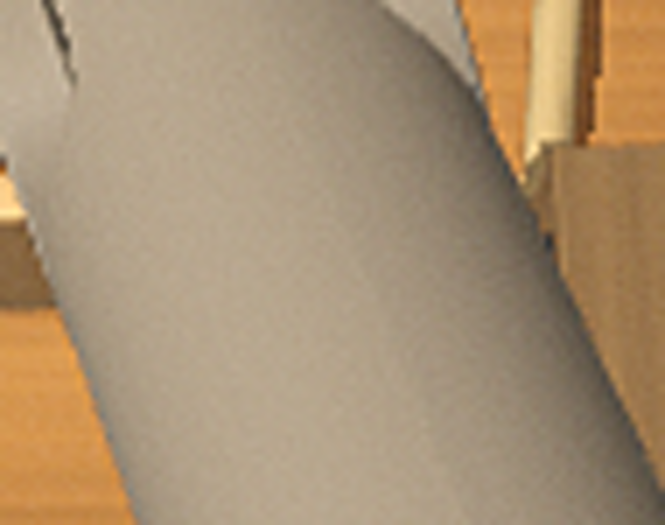

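View pics/side7c.png

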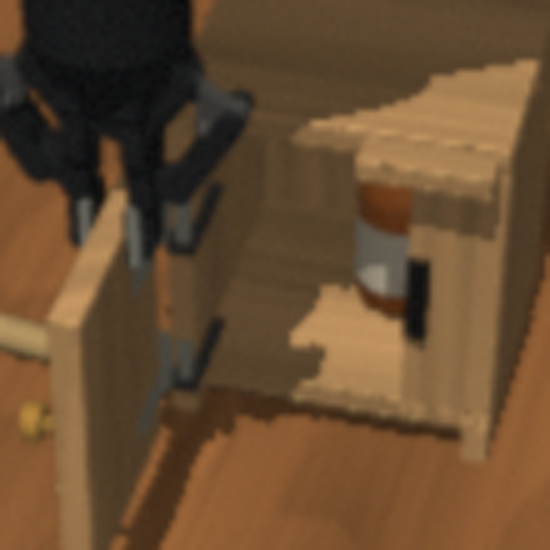

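The top view is blocked by the arm. The side view shows the door standing open in front of the pins, with the pins at crop (183,215) and (185,365) and the sockets just in front. Putting the three cameras together, and correcting each one's bias with the known door pose at the grip, gives a pin axis of about (0.630, −0.125). Moving in level from the front.

carry_out(
  rows=[
    {"claw":-1,"x":-0.011,"y":0,"z":0,"turn":0},
    {"claw":-1,"x":-0.012,"y":0,"z":0,"turn":0},
    {"claw":-1,"x":-0.012,"y":-0.001,"z":0,"turn":0},
    {"claw":-1,"x":-0.011,"y":0,"z":0,"turn":0},
    {"claw":-1,"x":-0.008,"y":0,"z":0,"turn":0},
  ],
)

```text
clock: 10.7
tcp_pos: [0.6272, -0.0751, 0.1949]
eef_rot: [0.0, 0.693, 0.721, -0.0]
contact_force: [-0.4, 0.7, -4.0]
gripper_width: 0.169
```

carry_out(
  rows=[
    {"claw":-1,"x":0,"y":0,"z":0.003,"turn":0},
    {"claw":-1,"x":0,"y":0,"z":0.003,"turn":0},
    {"claw":-1,"x":0,"y":0,"z":0,"turn":0},
    {"claw":-1,"x":0,"y":0,"z":0,"turn":0},
    {"claw":-1,"x":0,"y":0,"z":0,"turn":0},
  ],
)

```text
clock: 11.12
tcp_pos: [0.6273, -0.0717, 0.189]
eef_rot: [-0.0, 0.692, 0.722, 0.0]
contact_force: [0.1, 0.3, -3.2]
gripper_width: 0.172
```

```bash
python3 st.py; python3 - <<'E'
from rig import robot
from h import *
for n,r in(("side",(225,140,110,110)),("wrist",None)):
    d=robot.capture(n); cv2.imwrite(f"pics/{n}8.png",d["pixels"]); pickle.dump(d,open(f"{n}8.pkl","wb"))
    if r:
        a=d["pixels"][150:230,225:305]; cv2.imwrite(f"pics/{n}8c.png",cv2.resize(a,None,fx=7,fy=7,interpolation=cv2.INTER_CUBIC))
E
```

```text
t 11.12 tcp [ 0.6273 -0.0717  0.189 ] yaw 92.41 tilt z [-1.e-04  3.e-04 -1.e+00] F [ 0.1  0.3 -3.2] M [ 0.021  0.014 -0.005] w 0.172 q [ 0.52  0.46 -0.67  1.71  0.32  1.08 -0.21]
axis [ 0.6295 -0.1242  0.0745] (z=lower mouth)
```

View pics/side8c.png

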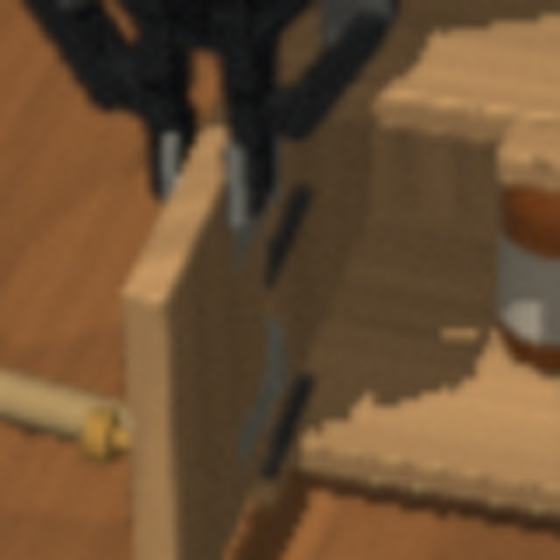

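View pics/wrist8.png

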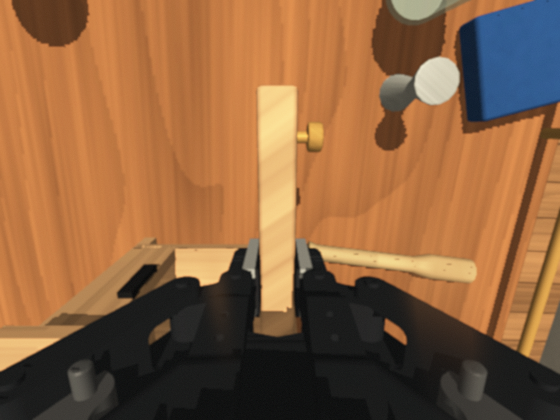

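carry_out(
  rows=[
    {"claw":-1,"x":0,"y":0,"z":0.003,"turn":0},
    {"claw":-1,"x":0,"y":0,"z":0.003,"turn":0},
    {"claw":-1,"x":0,"y":0,"z":0.002,"turn":0},
    {"claw":-1,"x":0,"y":0,"z":0,"turn":0},
    {"claw":-1,"x":0,"y":0,"z":0,"turn":0},
  ],
)

```text
clock: 11.63
tcp_pos: [0.6272, -0.0725, 0.1808]
eef_rot: [-0.0, 0.692, 0.721, -0.0]
contact_force: [0.8, -0.1, -2.7]
gripper_width: 0.175
```

carry_out(
  rows=[
    {"claw":-1,"x":0,"y":0,"z":0.001,"turn":0},
    {"claw":-1,"x":0,"y":0,"z":0.0005,"turn":0},
    {"claw":-1,"x":0,"y":0,"z":0.0005,"turn":0},
    {"claw":-1,"x":0,"y":0,"z":0.0005,"turn":0},
    {"claw":-1,"x":0,"y":0,"z":0,"turn":0},
  ],
)

```text
clock: 12.05
tcp_pos: [0.6273, -0.0726, 0.1785]
eef_rot: [-0.0, 0.692, 0.721, 0.0]
contact_force: [0.8, -0.3, -3.2]
gripper_width: 0.175
```

```bash
python3 st.py
```

```text
t 12.05 tcp [ 0.6273 -0.0726  0.1785] yaw 92.35 tilt z [-0.  0. -1.] F [ 0.8 -0.3 -3.2] M [-0.003  0.004  0.014] w 0.175 q [ 0.51  0.47 -0.67  1.72  0.33  1.07 -0.22]
axis [ 0.6294 -0.125   0.064 ] (z=lower mouth)
```

Mouth is at 0.064 and the pin tip at 0.063. Continuing in 0.5 mm rows and watching the force.

carry_out(
  rows=[
    {"claw":-1,"x":0,"y":0,"z":0.0005,"turn":0},
    {"claw":-1,"x":0,"y":0,"z":0.0005,"turn":0},
    {"claw":-1,"x":0,"y":0,"z":0.0005,"turn":0},
    {"claw":-1,"x":0,"y":0,"z":0.0005,"turn":0},
    {"claw":-1,"x":0,"y":0,"z":0,"turn":0},
  ],
)

```text
clock: 12.47
tcp_pos: [0.6273, -0.0726, 0.1764]
eef_rot: [-0.0, 0.692, 0.721, -0.0]
contact_force: [0.5, 0.8, -3.3]
gripper_width: 0.175
```

carry_out(
  rows=[
    {"claw":-1,"x":0,"y":0,"z":0.0005,"turn":0},
    {"claw":-1,"x":0,"y":0,"z":0.0005,"turn":0},
    {"claw":-1,"x":0,"y":0,"z":0.0005,"turn":0},
    {"claw":-1,"x":0,"y":0,"z":0.0,"turn":0},
    {"claw":-1,"x":0,"y":0,"z":0,"turn":0},
  ],
)

```text
clock: 12.88
tcp_pos: [0.6273, -0.0726, 0.175]
eef_rot: [-0.0, 0.692, 0.721, 0.0]
contact_force: [-0.2, -1.1, -3.0]
gripper_width: 0.177
```

```bash
python3 st.py
```

```text
t 12.88 tcp [ 0.6273 -0.0726  0.175 ] yaw 92.35 tilt z [-1.e-04  1.e-04 -1.e+00] F [-0.2 -1.1 -3. ] M [-0.03  -0.052  0.039] w 0.177 q [ 0.51  0.48 -0.66  1.72  0.33  1.06 -0.22]
axis [ 0.6294 -0.125   0.0605] (z=lower mouth)
```

carry_out(
  rows=[
    {"claw":-1,"x":0,"y":0,"z":0.0005,"turn":0},
    {"claw":-1,"x":0,"y":0,"z":0.0005,"turn":0},
    {"claw":-1,"x":0,"y":0,"z":0.0005,"turn":0},
    {"claw":-1,"x":0,"y":0,"z":0.0005,"turn":0},
    {"claw":-1,"x":0,"y":0,"z":0,"turn":0},
  ],
)

```text
clock: 13.3
tcp_pos: [0.6272, -0.0726, 0.1729]
eef_rot: [-0.0, 0.692, 0.721, -0.0]
contact_force: [0.4, -0.8, -4.0]
gripper_width: 0.173
```

carry_out(
  rows=[
    {"claw":-1,"x":0,"y":0,"z":0.0005,"turn":0},
    {"claw":-1,"x":0,"y":0,"z":0.0005,"turn":0},
    {"claw":-1,"x":0,"y":0,"z":0.0005,"turn":0},
    {"claw":-1,"x":0,"y":0,"z":0.0005,"turn":0},
    {"claw":-1,"x":0,"y":0,"z":0,"turn":0},
  ],
)

```text
clock: 13.72
tcp_pos: [0.6273, -0.0726, 0.1709]
eef_rot: [-0.0, 0.692, 0.721, -0.0]
contact_force: [-0.3, -0.6, -4.1]
gripper_width: 0.175
```

```bash
python3 st.py;  python3 - <<'E'
from rig import robot
from h import *
for n,r in(("side",(225,140,110,110)),):
    d=robot.capture(n); cv2.imwrite(f"pics/{n}9.png",d["pixels"]); pickle.dump(d,open(f"{n}9.pkl","wb"))
    a=d["pixels"][150:230,225:305]; cv2.imwrite(f"pics/{n}9c.png",cv2.resize(a,None,fx=7,fy=7,interpolation=cv2.INTER_CUBIC))
E
```

```text
t 13.72 tcp [ 0.6273 -0.0726  0.1709] yaw 92.35 tilt z [-1.e-04  1.e-04 -1.e+00] F [-0.3 -0.6 -4.1] M [ 0.018  0.023 -0.025] w 0.175 q [ 0.51  0.48 -0.66  1.72  0.33  1.05 -0.22]
axis [ 0.6294 -0.125   0.0564] (z=lower mouth)
```

View pics/side9c.png

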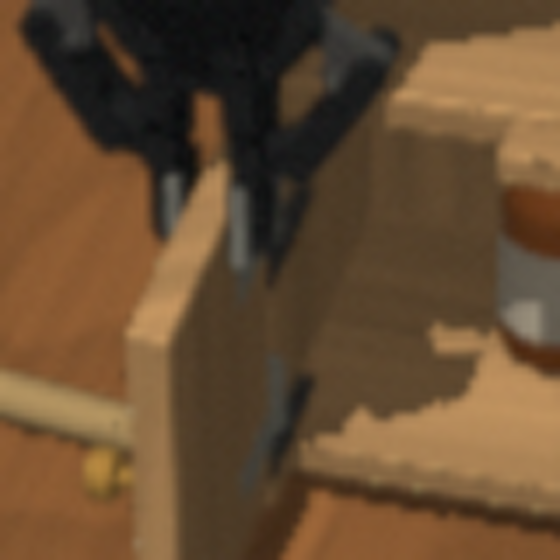

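No rise in force 7 mm past the tip height, so the pins are probably in the bores. Carrying on slowly with the force in view.

carry_out(
  rows=[
    {"claw":-1,"x":0,"y":0,"z":0.001,"turn":0},
    {"claw":-1,"x":0,"y":0,"z":0.001,"turn":0},
    {"claw":-1,"x":0,"y":0,"z":0.001,"turn":0},
    {"claw":-1,"x":0,"y":0,"z":0.001,"turn":0},
    {"claw":-1,"x":0,"y":0,"z":0,"turn":0},
  ],
)

```text
clock: 14.18
tcp_pos: [0.6272, -0.0725, 0.1668]
eef_rot: [-0.0, 0.692, 0.721, -0.0]
contact_force: [0.3, 0.2, -4.3]
gripper_width: 0.172
```

```bash
python3 st.py;  python3 - <<'E'
from rig import robot
from h import *
d=robot.capture("wrist"); pickle.dump(d,open("wrist9.pkl","wb")); cv2.imwrite("pics/wrist9.png",d["pixels"])
W=cloud(d); p=W[100:200,268:288].reshape(-1,3); print("door top z",np.median(p[:,2]))
m=np.zeros((420,560),bool); m[85:235,250:310]=1; m&=abs(W[...,2]-np.median(p[:,2]))<.004
print(cv2.minAreaRect(W[m][:,:2].astype(np.float32)))
E
```

```text
t 14.18 tcp [ 0.6272 -0.0725  0.1668] yaw 92.35 tilt z [-4.e-04  1.e-04 -1.e+00] F [ 0.3  0.2 -4.3] M [ 0.09   0.006 -0.011] w 0.172 q [ 0.51  0.49 -0.66  1.73  0.34  1.05 -0.23]
axis [ 0.6293 -0.125   0.0523] (z=lower mouth)
door top z nan
((0.0, 0.0), (0.0, 0.0), 0.0)
```

```bash
python3 - <<'E'
from h import *
d=pickle.load(open("wrist9.pkl","rb"))
W=cloud(d); p=W[110:200,270:286].reshape(-1,3); z=np.nanmedian(p[:,2]); print("door top z",z)
m=np.zeros((420,560),bool); m[60:235,250:310]=1; m&=abs(W[...,2]-z)<.004
r=cv2.minAreaRect(W[m][:,:2].astype(np.float32));print(r,cv2.boxPoints(r).round(4).tolist())
E
```

```text
door top z 0.20247869608157965
((0.6256997585296631, -0.022051770240068436), (0.016154078766703606, 0.06021253019571304), 2.5543265342712402) [[0.6162999868392944, 0.007699999958276749], [0.6190000176429749, -0.05249999836087227], [0.6351000070571899, -0.05180000141263008], [0.6323999762535095, 0.00839999970048666]]
```

carry_out(
  rows=[
    {"claw":-1,"x":0,"y":0,"z":0.001,"turn":0},
    {"claw":-1,"x":0,"y":0,"z":0.001,"turn":0},
    {"claw":-1,"x":0,"y":0,"z":0.001,"turn":0},
    {"claw":-1,"x":0,"y":0,"z":0.001,"turn":0},
    {"claw":-1,"x":0,"y":0,"z":0.001,"turn":0},
  ],
)

```text
clock: 14.65
tcp_pos: [0.6273, -0.0726, 0.1619]
eef_rot: [-0.0, 0.692, 0.721, -0.0]
contact_force: [-0.2, 0.4, -3.1]
gripper_width: 0.173
```

carry_out(
  rows=[
    {"claw":-1,"x":0,"y":0,"z":0.001,"turn":0},
    {"claw":-1,"x":0,"y":0,"z":0.001,"turn":0},
    {"claw":-1,"x":0,"y":0,"z":0.001,"turn":0},
    {"claw":-1,"x":0,"y":0,"z":0.001,"turn":0},
    {"claw":-1,"x":0,"y":0,"z":0.001,"turn":0},
  ],
)

```text
clock: 15.07
tcp_pos: [0.6273, -0.0725, 0.1569]
eef_rot: [-0.0, 0.692, 0.721, 0.0]
contact_force: [0.1, 0.4, -3.0]
gripper_width: 0.176
```

carry_out(
  rows=[
    {"claw":-1,"x":0,"y":0,"z":0.0005,"turn":0},
    {"claw":-1,"x":0,"y":0,"z":0.0005,"turn":0},
    {"claw":-1,"x":0,"y":0,"z":0.0005,"turn":0},
    {"claw":-1,"x":0,"y":0,"z":0,"turn":0},
    {"claw":-1,"x":0,"y":0,"z":0,"turn":0},
  ],
)

```text
clock: 15.48
tcp_pos: [0.6273, -0.0725, 0.1555]
eef_rot: [-0.0, 0.692, 0.721, 0.0]
contact_force: [-0.6, -0.3, -3.5]
gripper_width: 0.173
```

```bash
python3 st.py
```

```text
t 15.48 tcp [ 0.6273 -0.0725  0.1555] yaw 92.35 tilt z [-0.e+00  1.e-04 -1.e+00] F [-0.6 -0.3 -3.5] M [0.011 0.001 0.01 ] w 0.173 q [ 0.51  0.5  -0.66  1.74  0.35  1.03 -0.23]
axis [ 0.6295 -0.125   0.041 ] (z=lower mouth)
```

Mouth is at about 0.041; seated is 0.040. Continuing in 0.3–0.4 mm rows until the weight comes off.

carry_out(
  rows=[
    {"claw":-1,"x":0,"y":0,"z":0.0004,"turn":0},
    {"claw":-1,"x":0,"y":0,"z":0.0004,"turn":0},
    {"claw":-1,"x":0,"y":0,"z":0.0004,"turn":0},
    {"claw":-1,"x":0,"y":0,"z":0,"turn":0},
    {"claw":-1,"x":0,"y":0,"z":0,"turn":0},
  ],
)

```text
clock: 15.9
tcp_pos: [0.6274, -0.0725, 0.1545]
eef_rot: [0.0, 0.692, 0.721, 0.0]
contact_force: [-0.1, 0.4, -1.8]
gripper_width: 0.174
```

carry_out(
  rows=[
    {"claw":-1,"x":0,"y":0,"z":0.0003,"turn":0},
    {"claw":-1,"x":0,"y":0,"z":0.0003,"turn":0},
    {"claw":-1,"x":0,"y":0,"z":0.0,"turn":0},
    {"claw":-1,"x":0,"y":0,"z":0,"turn":0},
    {"claw":-1,"x":0,"y":0,"z":0,"turn":0},
  ],
)

```text
clock: 16.32
tcp_pos: [0.6275, -0.0723, 0.1543]
eef_rot: [0.0, 0.692, 0.721, 0.0]
contact_force: [-3.5, 1.6, 5.3]
gripper_width: 0.17
```

```bash
python3 st.py
```

```text
t 16.32 tcp [ 0.6275 -0.0723  0.1543] yaw 92.35 tilt z [ 6.e-04  0.e+00 -1.e+00] F [-3.5  1.6  5.3] M [ 0.029  0.609 -0.105] w 0.17 q [ 0.5   0.5  -0.66  1.74  0.35  1.02 -0.23]
axis [ 0.6298 -0.1248  0.0398] (z=lower mouth)
```

The door stopped at mouth z≈0.040, its seated height, with a few newtons of push. Before letting go I'll lift it 0.5 mm and feel sideways, to be sure the pins are really in the bores.

carry_out(
  rows=[
    {"claw":-1,"x":0,"y":0,"z":-0.0005,"turn":0},
    {"claw":-1,"x":0,"y":0.001,"z":0,"turn":0},
    {"claw":-1,"x":0,"y":0.001,"z":0.0,"turn":0},
    {"claw":-1,"x":0,"y":0,"z":0,"turn":0},
    {"claw":-1,"x":0,"y":0,"z":0,"turn":0},
  ],
)

```text
clock: 16.73
tcp_pos: [0.6293, -0.0725, 0.1543]
eef_rot: [-0.0, 0.692, 0.721, -0.0]
contact_force: [-2.5, 0.1, 3.9]
gripper_width: 0.177
```

```bash
python3 st.py
```

```text
t 16.73 tcp [ 0.6293 -0.0725  0.1543] yaw 92.35 tilt z [-2.e-04 -0.e+00 -1.e+00] F [-2.5  0.1  3.9] M [-0.128  0.962 -0.153] w 0.177 q [ 0.5   0.5  -0.65  1.73  0.35  1.03 -0.23]
axis [ 0.6314 -0.1249  0.0398] (z=lower mouth)
```

carry_out(
  rows=[
    {"claw":-1,"x":0,"y":-0.001,"z":0,"turn":0},
    {"claw":-1,"x":0,"y":-0.001,"z":0,"turn":0},
    {"claw":-1,"x":0,"y":-0.001,"z":0.0,"turn":0},
    {"claw":-1,"x":0,"y":-0.001,"z":0,"turn":0},
    {"claw":-1,"x":0,"y":0,"z":0,"turn":0},
  ],
)

```text
clock: 17.15
tcp_pos: [0.6256, -0.0727, 0.1544]
eef_rot: [0.0, 0.692, 0.722, 0.0]
contact_force: [3.6, 0.1, -0.7]
gripper_width: 0.176
```

```bash
python3 st.py
```

```text
t 17.15 tcp [ 0.6256 -0.0727  0.1544] yaw 92.36 tilt z [ 0.0011  0.     -1.    ] F [ 3.6  0.1 -0.7] M [-0.125 -0.953  0.201] w 0.176 q [ 0.51  0.5  -0.66  1.74  0.35  1.02 -0.23]
axis [ 0.6279 -0.1251  0.0399] (z=lower mouth)
```

Sideways moves are resisted both ways (−2.5 N and +3.6 N over ±1.8 mm), so the pins are in the bores. Centring, then letting go while it stands open.

carry_out(
  rows=[
    {"claw":-1,"x":0,"y":0.001,"z":0,"turn":0},
    {"claw":-1,"x":0,"y":0.0008,"z":0.0002,"turn":0},
    {"claw":-1,"x":0,"y":0,"z":0.0,"turn":0},
    {"claw":-1,"x":0,"y":0,"z":0,"turn":0},
    {"claw":-1,"x":0,"y":0,"z":0,"turn":0},
  ],
  force=30,
)

```text
clock: 17.57
tcp_pos: [0.6268, -0.0725, 0.1542]
eef_rot: [-0.0, 0.693, 0.721, -0.0]
contact_force: [-2.3, 0.8, 6.5]
gripper_width: 0.177
```

```bash
python3 st.py
```

```text
t 17.57 tcp [ 0.6268 -0.0725  0.1542] yaw 92.34 tilt z [-9.e-04 -0.e+00 -1.e+00] F [-2.3  0.8  6.5] M [-0.126  0.703 -0.123] w 0.177 q [ 0.5   0.5  -0.66  1.74  0.35  1.02 -0.23]
axis [ 0.6288 -0.1249  0.0397] (z=lower mouth)
```

carry_out(
  rows=[
    {"claw":-0.5,"x":0,"y":0,"z":0,"turn":0},
    {"claw":-0.2,"x":0,"y":0,"z":0,"turn":0},
    {"claw":0.2,"x":0,"y":0,"z":0.0,"turn":0},
    {"claw":0.2,"x":0,"y":0,"z":0,"turn":0},
    {"claw":0.2,"x":0,"y":0,"z":0,"turn":0},
  ],
)

```text
clock: 17.98
tcp_pos: [0.627, -0.0726, 0.1539]
eef_rot: [-0.0, 0.692, 0.721, -0.0]
contact_force: [0.5, -1.3, 0.9]
gripper_width: 0.595
```

```bash
python3 st.py;  python3 - <<'E'
from rig import robot
from h import *
d=robot.capture("wrist"); pickle.dump(d,open("wrist10.pkl","wb")); cv2.imwrite("pics/wrist10.png",d["pixels"])
W=cloud(d); p=W[110:200,270:286].reshape(-1,3); print("door top z",np.nanmedian(p[:,2]))
d=robot.capture("side"); cv2.imwrite("pics/side10.png",cv2.resize(d["pixels"][140:240,205:335],None,fx=5,fy=5,interpolation=cv2.INTER_CUBIC))
E
```

```text
t 17.98 tcp [ 0.627  -0.0726  0.1539] yaw 92.34 tilt z [-3.e-04  1.e-04 -1.e+00] F [ 0.5 -1.3  0.9] M [0.028 0.007 0.002] w 0.595 q [ 0.5   0.5  -0.66  1.74  0.35  1.02 -0.23]
axis [ 0.6291 -0.125   0.0394] (z=lower mouth)
door top z 0.1873066806497437
```

View pics/wrist10.png

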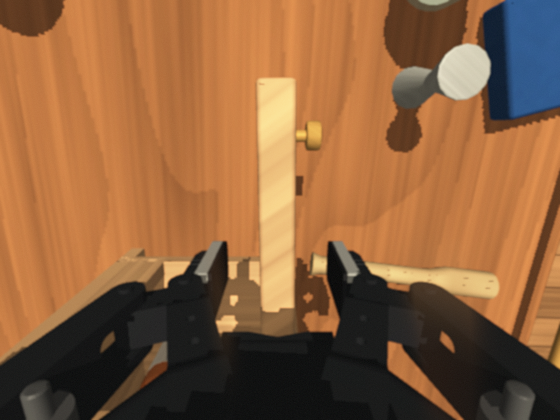

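View pics/side10.png

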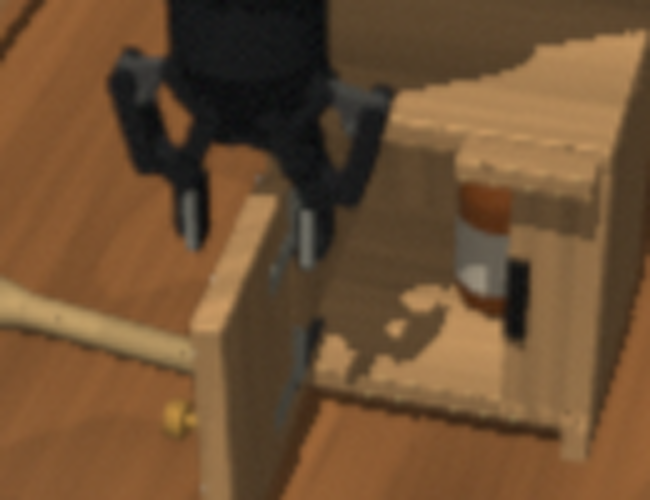

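The door hangs by itself on the pins, standing open with its top at about 0.187–0.19, the seated height. Lifting clear, shutting the jaws, and going round to the outer face above the knob.

carry_out(
  rows=[
    {"claw":0.2,"x":0,"y":0,"z":-0.01,"turn":0},
    {"claw":0.2,"x":0,"y":0,"z":-0.025,"turn":0},
    {"claw":0.2,"x":0,"y":0,"z":-0.025,"turn":0},
    {"claw":0.2,"x":0,"y":0,"z":-0.025,"turn":0},
    {"claw":0.2,"x":0,"y":0,"z":0,"turn":0},
  ],
)

```text
clock: 18.5
tcp_pos: [0.6292, -0.0721, 0.2448]
eef_rot: [0.003, 0.692, 0.721, 0.002]
contact_force: [-0.8, -0.2, -0.2]
gripper_width: 0.602
```

carry_out(
  rows=[
    {"claw":-1,"x":0.009,"y":0.012,"z":0,"turn":0},
    {"claw":-1,"x":0.009,"y":0.012,"z":0,"turn":0},
    {"claw":-1,"x":0.009,"y":0.012,"z":0,"turn":0},
    {"claw":-1,"x":0.0105,"y":0.012,"z":0,"turn":0},
    {"claw":-1,"x":0,"y":0,"z":0,"turn":0},
  ],
)

```text
clock: 18.92
tcp_pos: [0.675, -0.0298, 0.2387]
eef_rot: [-0.001, 0.691, 0.722, 0.001]
contact_force: [-0.1, 1.1, -0.5]
gripper_width: -0.0
```

carry_out(
  rows=[
    {"claw":-1,"x":0,"y":0,"z":0.02,"turn":0},
    {"claw":-1,"x":0,"y":0,"z":0.025,"turn":0},
    {"claw":-1,"x":0,"y":0,"z":0.025,"turn":0},
    {"claw":-1,"x":0,"y":0,"z":0.022,"turn":0},
    {"claw":-1,"x":0,"y":0,"z":0,"turn":0},
  ],
)

```text
clock: 19.33
tcp_pos: [0.6711, -0.0334, 0.1425]
eef_rot: [-0.002, 0.692, 0.722, -0.002]
contact_force: [-0.0, -1.3, -0.7]
gripper_width: 0.005
```

```bash
python3 st.py;  python3 - <<'E'
from rig import robot
from h import *
d=robot.capture("wrist"); pickle.dump(d,open("wrist11.pkl","wb")); cv2.imwrite("pics/wrist11.png",d["pixels"])
d=robot.capture("side"); cv2.imwrite("pics/side11.png",cv2.resize(d["pixels"][140:240,205:335],None,fx=5,fy=5,interpolation=cv2.INTER_CUBIC))
E
```

```text
t 19.33 tcp [ 0.6711 -0.0334  0.1425] yaw 92.36 tilt z [-6.3e-03  3.0e-04 -1.0e+00] F [-0.  -1.3 -0.7] M [0.011 0.037 0.008] w 0.005 q [ 0.41  0.58 -0.64  1.64  0.38  1.06 -0.31]
axis [ 0.6726 -0.0859  0.028 ] (z=lower mouth)
```

View pics/wrist11.png

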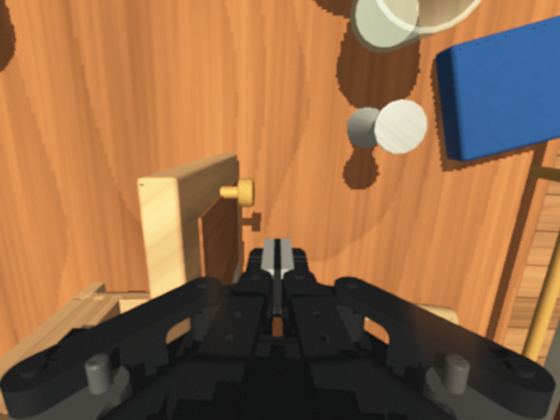

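View pics/side11.png

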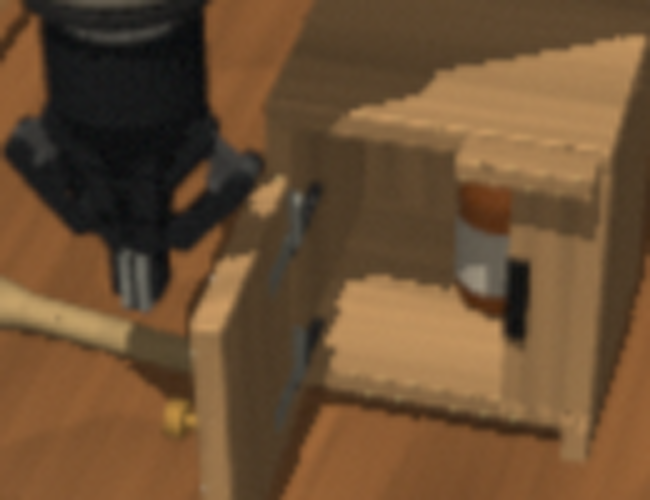

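```bash
python3 - <<'E'
from h import *
d=pickle.load(open("wrist11.pkl","rb"));W=cloud(d)
for (u,v) in((278,243),(255,255),(240,275),(220,285),(205,282),(190,286),(170,292),(150,298),(120,310),(90,325),(160,230)): print(u,v,W[v,u].round(4))
E
```

```text
278 243 [ 0.6718 -0.0227  0.1629]
255 255 [ 0.6611 -0.027   0.1685]
240 275 [ 0.6336 -0.1292  0.0017]
220 285 [ 0.6517 -0.0219  0.2052]
205 282 [ 0.6466 -0.0207  0.2057]
190 286 [ 0.641  -0.0233  0.2043]
170 292 [ 0.6355 -0.0233  0.2087]
150 298 [ 0.5448 -0.1434  0.0313]
120 310 [ 0.5153 -0.1555  0.0362]
90 325 [ 0.5093 -0.1452  0.0736]
160 230 [ 0.6243 -0.0096  0.1866]
```

The finger linkage is at about z 0.205, close over the door top, so I'll go up 10 mm first. Then push with the fingertips in an arc about the pin axis.

carry_out(
  rows=[
    {"claw":-1,"x":0,"y":0,"z":-0.01,"turn":0},
    {"claw":-1,"x":0,"y":-0.008,"z":0,"turn":0},
    {"claw":-1,"x":0,"y":-0.008,"z":0,"turn":0},
    {"claw":-1,"x":0,"y":-0.007,"z":0,"turn":0},
    {"claw":-1,"x":0,"y":-0.004,"z":0,"turn":0},
  ],
)

```text
clock: 19.85
tcp_pos: [0.6454, -0.0345, 0.1577]
eef_rot: [0.0, 0.693, 0.721, -0.0]
contact_force: [0.3, 0.3, -0.1]
gripper_width: -0.003
```

carry_out(
  rows=[
    {"claw":-1,"x":0.001,"y":-0.008,"z":0,"turn":0},
    {"claw":-1,"x":0.001,"y":-0.008,"z":0,"turn":0},
    {"claw":-1,"x":-0.0005,"y":-0.008,"z":0,"turn":0},
    {"claw":-1,"x":-0.0005,"y":-0.008,"z":0,"turn":0},
    {"claw":-1,"x":-0.002,"y":-0.0078,"z":0,"turn":0},
  ],
)

```text
clock: 20.27
tcp_pos: [0.6059, -0.0367, 0.157]
eef_rot: [-0.0, 0.692, 0.722, 0.0]
contact_force: [0.3, -0.2, 0.1]
gripper_width: -0.0
```

```bash
python3 st.py;  python3 - <<'E'
from rig import robot
from h import *
d=robot.capture("wrist"); pickle.dump(d,open("wrist12.pkl","wb")); cv2.imwrite("pics/wrist12.png",d["pixels"])
E
```

```text
t 20.27 tcp [ 0.6059 -0.0367  0.157 ] yaw 92.37 tilt z [-0.e+00  1.e-04 -1.e+00] F [ 0.3 -0.2  0.1] M [-0.002 -0.063  0.029] w -0.0 q [ 0.48  0.46 -0.68  1.79  0.34  1.01 -0.29]
axis [ 0.6081 -0.0891  0.0425] (z=lower mouth)
```

View pics/wrist12.png

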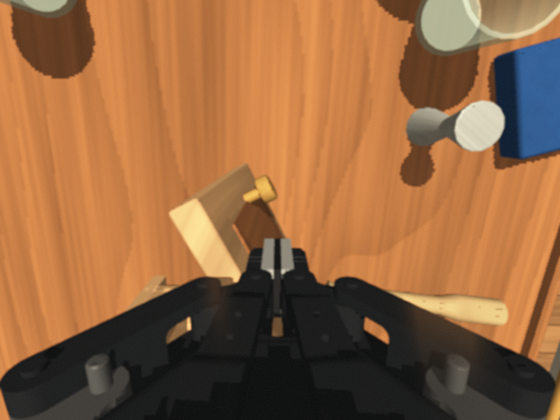

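The door is swinging; its top edge now runs from (180,210) to (240,280), so it's about 30° shut already. Carrying on round the arc.

carry_out(
  rows=[
    {"claw":-1,"x":-0.002,"y":-0.0078,"z":0,"turn":0},
    {"claw":-1,"x":-0.0032,"y":-0.0074,"z":0,"turn":0},
    {"claw":-1,"x":-0.0032,"y":-0.0074,"z":0,"turn":0},
    {"claw":-1,"x":-0.0044,"y":-0.0066,"z":0,"turn":0},
    {"claw":-1,"x":-0.0044,"y":-0.0066,"z":0,"turn":0},
  ],
)

```text
clock: 20.73
tcp_pos: [0.5711, -0.0561, 0.157]
eef_rot: [-0.0, 0.693, 0.721, -0.0]
contact_force: [0.4, -0.1, -0.1]
gripper_width: -0.001
```

carry_out(
  rows=[
    {"claw":-1,"x":-0.0055,"y":-0.0058,"z":0,"turn":0},
    {"claw":-1,"x":-0.0055,"y":-0.0058,"z":0,"turn":0},
    {"claw":-1,"x":-0.0065,"y":-0.0048,"z":0,"turn":0},
    {"claw":-1,"x":-0.0065,"y":-0.0048,"z":0,"turn":0},
    {"claw":-1,"x":-0.003,"y":-0.0016,"z":0,"turn":0},
  ],
)

```text
clock: 21.15
tcp_pos: [0.5493, -0.0849, 0.157]
eef_rot: [0.0, 0.693, 0.721, -0.0]
contact_force: [0.1, 0.4, -0.5]
gripper_width: -0.001
```

```bash
python3 st.py;  python3 - <<'E'
from rig import robot
from h import *
d=robot.capture("side"); cv2.imwrite("pics/side13.png",cv2.resize(d["pixels"][130:240,205:335],None,fx=5,fy=5,interpolation=cv2.INTER_CUBIC))
d=robot.capture("wrist"); pickle.dump(d,open("wrist13.pkl","wb")); cv2.imwrite("pics/wrist13.png",d["pixels"])
E
```

```text
t 21.15 tcp [ 0.5493 -0.0849  0.157 ] yaw 92.28 tilt z [-4.e-04 -4.e-04 -1.e+00] F [ 0.1  0.4 -0.5] M [ 0.004 -0.012 -0.021] w -0.001 q [ 0.6   0.38 -0.69  1.9   0.29  0.96 -0.19]
axis [ 0.5514 -0.1374  0.0425] (z=lower mouth)
```

View pics/side13.png

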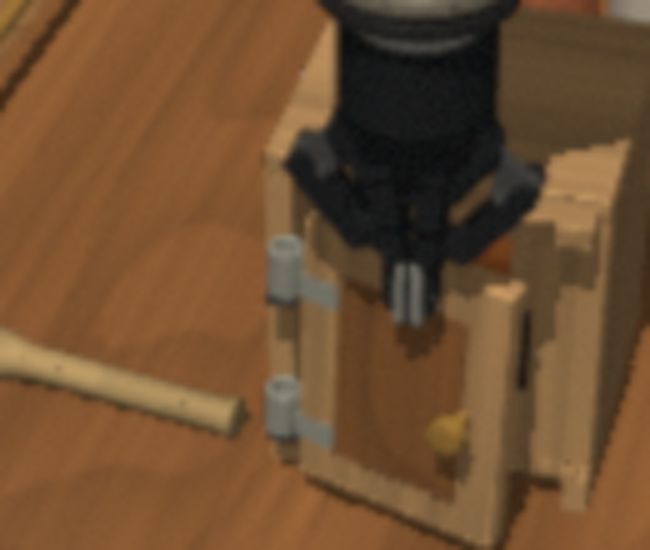

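View pics/wrist13.png

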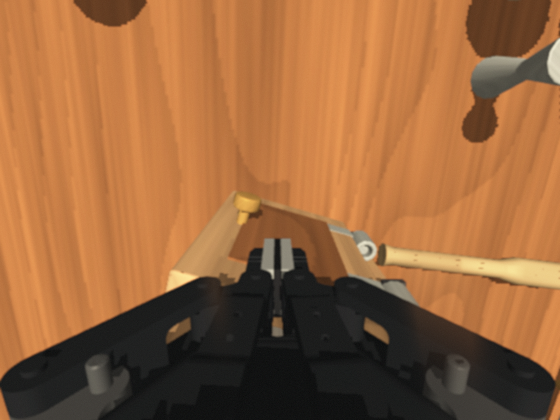

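carry_out(
  rows=[
    {"claw":-1,"x":-0.005,"y":-0.003,"z":0,"turn":0},
    {"claw":-1,"x":-0.005,"y":-0.003,"z":0,"turn":0},
    {"claw":-1,"x":-0.004,"y":-0.002,"z":0,"turn":0},
    {"claw":-1,"x":-0.003,"y":-0.001,"z":0,"turn":0},
    {"claw":-1,"x":-0.002,"y":0,"z":0,"turn":0},
  ],
)

```text
clock: 21.67
tcp_pos: [0.5416, -0.1033, 0.157]
eef_rot: [-0.0, 0.693, 0.721, -0.0]
contact_force: [0.4, 0.3, -0.7]
gripper_width: -0.001
```

carry_out(
  rows=[
    {"claw":-1,"x":-0.001,"y":0,"z":0,"turn":0},
    {"claw":-1,"x":-0.001,"y":0,"z":0,"turn":0},
    {"claw":-1,"x":-0.001,"y":0,"z":0,"turn":0},
    {"claw":-1,"x":-0.001,"y":0,"z":0,"turn":0},
    {"claw":-1,"x":0,"y":0,"z":0,"turn":0},
  ],
)

```text
clock: 22.08
tcp_pos: [0.5421, -0.1069, 0.157]
eef_rot: [-0.0, 0.692, 0.721, 0.0]
contact_force: [-0.8, -0.4, -0.0]
gripper_width: -0.006
```

```bash
python3 st.py;  python3 - <<'E'
from rig import robot
from h import *
d=robot.capture("side"); cv2.imwrite("pics/side14.png",cv2.resize(d["pixels"][130:240,205:335],None,fx=5,fy=5,interpolation=cv2.INTER_CUBIC))
E
```

```text
t 22.08 tcp [ 0.5421 -0.1069  0.157 ] yaw 92.35 tilt z [ 0.e+00  1.e-04 -1.e+00] F [-0.8 -0.4 -0. ] M [ 0.069 -0.019 -0.035] w -0.006 q [ 0.64  0.37 -0.69  1.91  0.29  0.95 -0.14]
axis [ 0.5443 -0.1593  0.0425] (z=lower mouth)
```

View pics/side14.png

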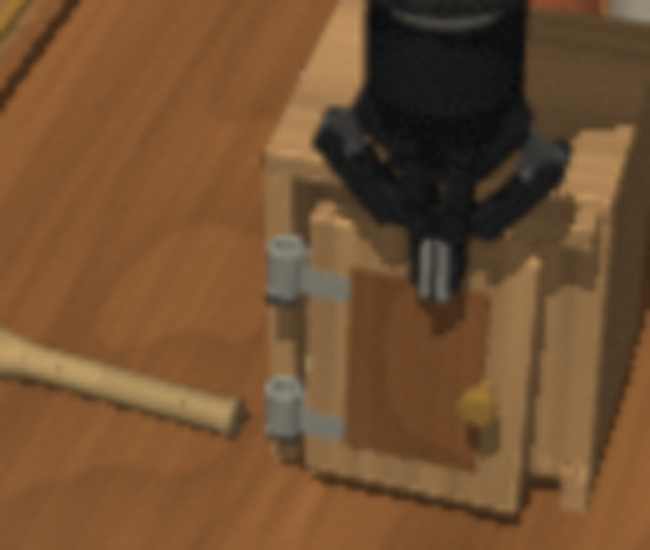

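carry_out(
  rows=[
    {"claw":-1,"x":-0.001,"y":0,"z":0,"turn":0},
    {"claw":-1,"x":-0.001,"y":0,"z":0,"turn":0},
    {"claw":-1,"x":0,"y":0,"z":0,"turn":0},
    {"claw":-1,"x":0,"y":0,"z":0,"turn":0},
    {"claw":-1,"x":0,"y":0,"z":0,"turn":0},
  ],
)

```text
clock: 22.55
tcp_pos: [0.5421, -0.1087, 0.157]
eef_rot: [-0.0, 0.692, 0.721, 0.0]
contact_force: [-0.1, 0.8, 0.2]
gripper_width: 0.001
```

carry_out(
  rows=[
    {"claw":-1,"x":-0.001,"y":0,"z":0,"turn":0},
    {"claw":-1,"x":-0.001,"y":0,"z":0,"turn":0},
    {"claw":-1,"x":0,"y":0,"z":0,"turn":0},
    {"claw":-1,"x":0,"y":0,"z":0,"turn":0},
    {"claw":-1,"x":0,"y":0,"z":0,"turn":0},
  ],
)

```text
clock: 22.97
tcp_pos: [0.5422, -0.1101, 0.157]
eef_rot: [-0.0, 0.692, 0.722, 0.0]
contact_force: [-0.4, 5.6, 0.3]
gripper_width: 0.003
```

```bash
python3 st.py;  python3 - <<'E'
from rig import robot
from h import *
d=robot.capture("side"); cv2.imwrite("pics/side15.png",cv2.resize(d["pixels"][130:240,205:335],None,fx=5,fy=5,interpolation=cv2.INTER_CUBIC))
E
```

```text
t 22.97 tcp [ 0.5422 -0.1101  0.157 ] yaw 92.38 tilt z [-0.e+00  8.e-04 -1.e+00] F [-0.4  5.6  0.3] M [ 1.035  0.091 -0.024] w 0.003 q [ 0.65  0.37 -0.69  1.91  0.29  0.96 -0.13]
axis [ 0.5444 -0.1624  0.0425] (z=lower mouth)
```

View pics/side15.png

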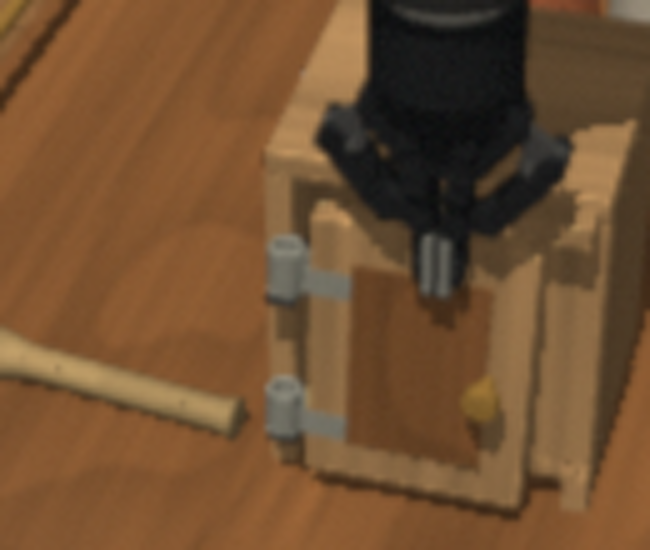

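Force rose to 5.6 N, and the lever arm (~0.185 m) puts the contact at fingertip height, so the door has met its stop. I'll press once slightly more, then back away along +y and check.

carry_out(
  rows=[
    {"claw":-1,"x":-0.001,"y":0,"z":0,"turn":0},
    {"claw":-1,"x":0,"y":0,"z":0,"turn":0},
    {"claw":-1,"x":0,"y":0,"z":0,"turn":0},
    {"claw":-1,"x":0,"y":0,"z":0,"turn":0},
    {"claw":-1,"x":0,"y":0,"z":0,"turn":0},
  ],
)

```text
clock: 23.43
tcp_pos: [0.5422, -0.1103, 0.157]
eef_rot: [-0.001, 0.692, 0.722, 0.0]
contact_force: [-1.3, 9.1, 1.5]
gripper_width: -0.001
```

```bash
python3 st.py
```

```text
t 23.43 tcp [ 0.5422 -0.1103  0.157 ] yaw 92.42 tilt z [-2.0e-04  1.5e-03 -1.0e+00] F [-1.3  9.1  1.5] M [ 1.732  0.243 -0.055] w -0.001 q [ 0.65  0.37 -0.69  1.91  0.29  0.96 -0.13]
axis [ 0.5444 -0.1625  0.0424] (z=lower mouth)
```

carry_out(
  rows=[
    {"claw":-1,"x":0.001,"y":0,"z":0,"turn":0},
    {"claw":-1,"x":0.002,"y":0,"z":0,"turn":0},
    {"claw":-1,"x":0.01,"y":0,"z":0,"turn":0},
    {"claw":-1,"x":0.02,"y":0,"z":0,"turn":0},
    {"claw":-1,"x":0.02,"y":0,"z":0,"turn":0},
  ],
)

```text
clock: 23.85
tcp_pos: [0.5399, -0.0584, 0.157]
eef_rot: [0.0, 0.693, 0.721, -0.0]
contact_force: [0.3, 0.9, -0.2]
gripper_width: 0.006
```

carry_out(
  rows=[
    {"claw":-1,"x":0.02,"y":0,"z":-0.02,"turn":0},
    {"claw":-1,"x":0.02,"y":0,"z":-0.03,"turn":0},
    {"claw":-1,"x":0.02,"y":0,"z":-0.03,"turn":0},
    {"claw":-1,"x":0.02,"y":0,"z":-0.03,"turn":0},
    {"claw":-1,"x":0.01,"y":0,"z":-0.01,"turn":0},
  ],
)

```text
clock: 24.27
tcp_pos: [0.5373, 0.0347, 0.2813]
eef_rot: [0.002, 0.692, 0.722, 0.002]
contact_force: [-0.2, -0.2, -0.2]
gripper_width: -0.002
```

```bash
python3 st.py;  python3 - <<'E'
from rig import robot
from h import *
d=robot.capture("side"); cv2.imwrite("pics/side16.png",cv2.resize(d["pixels"][120:240,205:345],None,fx=5,fy=5,interpolation=cv2.INTER_CUBIC)); pickle.dump(d,open("side16.pkl","wb"))
cv2.imwrite("pics/side16f.png",d["pixels"])
d=robot.capture("wrist"); pickle.dump(d,open("wrist16.pkl","wb")); cv2.imwrite("pics/wrist16.png",d["pixels"])
E
```

```text
t 24.27 tcp [0.5373 0.0347 0.2813] yaw 92.49 tilt z [ 5.e-03  2.e-04 -1.e+00] F [-0.2 -0.2 -0.2] M [ 0.025 -0.064  0.036] w -0.002 q [ 0.5   0.23 -0.79  1.8   0.17  1.18 -0.3 ]
axis [ 0.5402 -0.0177  0.1668] (z=lower mouth)
```

View pics/side16.png

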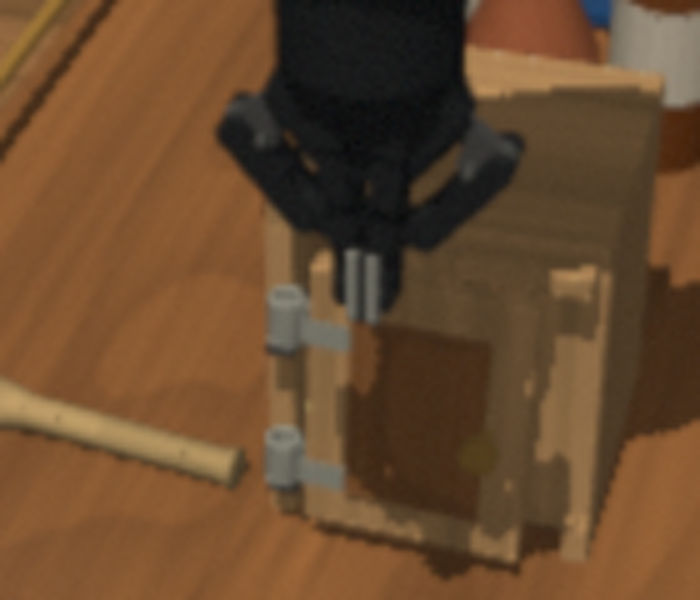

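View pics/wrist16.png

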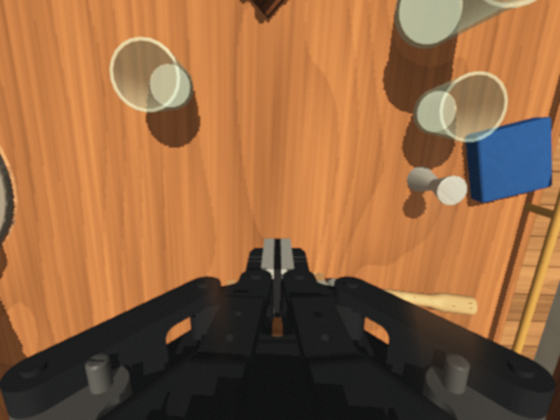

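The arm is clear of the door. I'll move it out of the way and measure the door's face.

carry_out(
  rows=[
    {"claw":-1,"x":0.03,"y":0,"z":-0.02,"turn":0},
    {"claw":-1,"x":0.035,"y":0,"z":-0.02,"turn":0},
    {"claw":-1,"x":0.035,"y":0,"z":-0.02,"turn":0},
    {"claw":-1,"x":0.035,"y":0,"z":-0.02,"turn":0},
    {"claw":-1,"x":0.035,"y":0,"z":0,"turn":0},
  ],
)

```text
clock: 24.78
tcp_pos: [0.5302, 0.2023, 0.3595]
eef_rot: [0.001, 0.693, 0.721, 0.001]
contact_force: [2.2, 0.0, 0.4]
gripper_width: -0.001
```

carry_out(
  rows=[
    {"claw":-1,"x":0.035,"y":0,"z":0,"turn":0},
    {"claw":-1,"x":0.035,"y":0,"z":0,"turn":0},
    {"claw":-1,"x":0.03,"y":0,"z":0,"turn":0},
    {"claw":-1,"x":0.02,"y":0,"z":0,"turn":0},
    {"claw":-1,"x":0,"y":0,"z":0,"turn":0},
  ],
)

```text
clock: 25.2
tcp_pos: [0.523, 0.3247, 0.3553]
eef_rot: [-0.001, 0.691, 0.723, -0.001]
contact_force: [-0.1, 1.2, 0.3]
gripper_width: 0.0
```

```bash
python3 st.py;  python3 - <<'E'
from rig import robot
from h import *
for n in("side","top"):
    d=robot.capture(n); pickle.dump(d,open(n+"17.pkl","wb")); cv2.imwrite(f"pics/{n}17.png",d["pixels"])
    W=cloud(d); c=np.array([.6297,-.125]); X=(W[...,:2]-c)@np.array([.9992,.041]); Y=(W[...,:2]-c)@np.array([-.041,.9992])
    if n=="side":
        m=(X<-.02)&(X>-.12)&(abs(Y)<.03)&(W[...,2]>.03)&(W[...,2]<.18)
        k=m&~((X<-.09)&(abs(W[...,2]-.105)<.02))
        A=np.c_[X[k],W[...,2][k],np.ones(k.sum())]; s=np.linalg.lstsq(A,Y[k],rcond=None)[0]; r=Y[k]-A@s
        print(k.sum(),"slope deg",np.degrees(np.arctan(s[:2])),"Y at x=-.1:",s@[-.1,.1,1],"x=-.02",s@[-.02,.1,1],"rms",r.std())
    m=(X<0)&(X>-.15)&(abs(Y)<.02)&(abs(W[...,2]-.19)<.004); print(n,"door top pts",m.sum(),np.median(W[m][:,2]) if m.sum() else 0, X[m].min() if m.sum() else 0,(Y[m].min(),Y[m].max()) if m.sum() else 0)
cv2.imwrite("pics/side17c.png",cv2.resize(pickle.load(open("side17.pkl","rb"))["pixels"][120:240,205:345],None,fx=5,fy=5,interpolation=cv2.INTER_CUBIC))
cv2.imwrite("pics/top17c.png",cv2.resize(pickle.load(open("top17.pkl","rb"))["pixels"][155:260,295:415],None,fx=5,fy=5,interpolation=cv2.INTER_CUBIC))
E
```

```text
t 25.2 tcp [0.523  0.3247 0.3553] yaw 92.6 tilt z [-2.4e-03  9.0e-04 -1.0e+00] F [-0.1  1.2  0.3] M [-0.037  0.017 -0.009] w 0.0 q [ 0.02  0.36 -0.89  1.53  0.28  1.39 -0.85]
axis [0.5251 0.2723 0.2408] (z=lower mouth)
1451 slope deg [-1.69780537 -0.8824057 ] Y at x=-.1: 0.01189000390262908 x=-.02 0.009518726304401759 rms 0.002134052099306586
side door top pts 232 0.18964003541311247 -0.13456909778264897 (np.float64(-0.00996270343695128), np.float64(0.015346484846623789))
top door top pts 180 0.18863611788638124 -0.13496888273132204 (np.float64(-0.012479847480640597), np.float64(0.011493755522843164))
```

View pics/side17c.png

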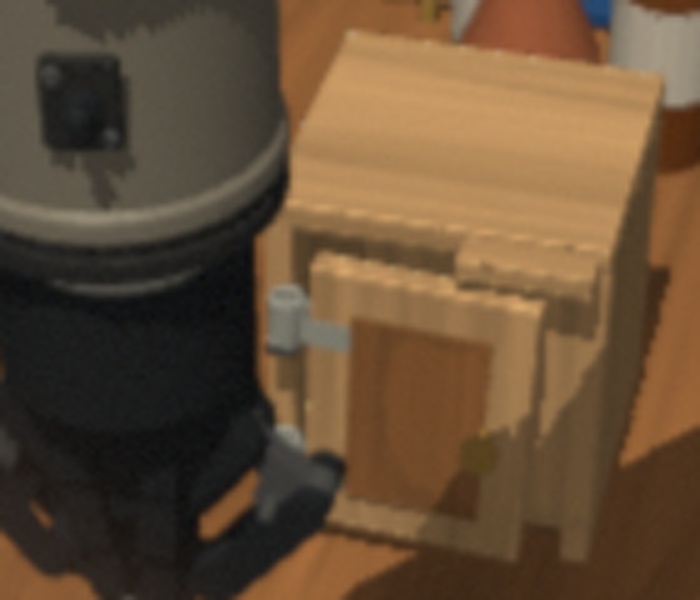

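View pics/top17.png

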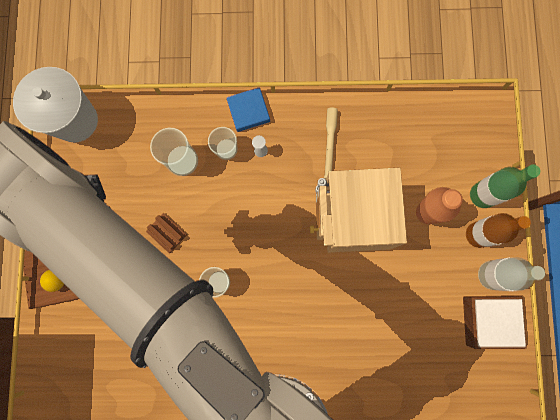

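```bash
python3 - <<'E'
from h import *
d=pickle.load(open("side17.pkl","rb")); W=cloud(d)
c=np.array([.618,-.1182]); X=(W[...,:2]-c)@np.array([.9992,.041]); Y=(W[...,:2]-c)@np.array([-.041,.9992]);Z=W[...,2]
def face(n,x0,x1,z0,z1):
    m=(X>x0)&(X<x1)&(Z>z0)&(Z<z1)&(abs(Y)<.03); print(n,m.sum(),"Y med",np.median(Y[m]).round(4) if m.any() else None,"90%",np.percentile(Y[m],[10,90]).round(4) if m.any() else None)
face("lip front",-.145,-.085,.199,.208)
face("carc front latch",-.150,-.125,.05,.18)
for x0 in (-.115,-.095,-.075,-.055,-.035): face(f"door {x0}",x0-.01,x0+.01,.15,.182)
for x0 in (-.115,-.095,-.075,-.055,-.035): face(f"doorlow {x0}",x0-.01,x0+.01,.04,.085)
# top-camera
d=pickle.load(open("top17.pkl","rb")); W=cloud(d);X=(W[...,:2]-c)@np.array([.9992,.041]); Y=(W[...,:2]-c)@np.array([-.041,.9992]);Z=W[...,2]
for x0 in np.arange(-.145,0,.01):
    m=(abs(X-x0)<.005)&(abs(Y)<.03)
    a=m&(abs(Z-.211)<.005); b=m&(abs(Z-.189)<.005)
    print(x0.round(3),"lip ymax",Y[a].max().round(4) if a.any() else None,"door top y",(Y[b].min().round(4),Y[b].max().round(4)) if b.any() else None)
cv2.imwrite("pics/top17d.png",cv2.resize(d["pixels"][170:255,305:365],None,fx=7,fy=7,interpolation=cv2.INTER_CUBIC))
E
```

```text
lip front 79 Y med -0.0019 90% [-0.014   0.0009]
carc front latch 361 Y med -0.0218 90% [-0.0245 -0.0193]
door -0.115 89 Y med 0.0027 90% [-0.0216  0.0047]
door -0.095 79 Y med 0.0032 90% [0.0005 0.0071]
door -0.075 84 Y med 0.0028 90% [-0.0001  0.006 ]
door -0.055 76 Y med 0.0024 90% [-0.0003  0.0057]
door -0.035 82 Y med 0.0019 90% [-0.0008  0.0042]
doorlow -0.115 112 Y med 0.0035 90% [-0.0228  0.0068]
doorlow -0.095 86 Y med 0.0055 90% [0.0025 0.0087]
doorlow -0.075 89 Y med 0.005 90% [0.0027 0.0077]
doorlow -0.055 91 Y med 0.0047 90% [0.0021 0.0073]
doorlow -0.035 89 Y med 0.0038 90% [0.0013 0.0061]
-0.145 lip ymax 0.0002 door top y None
-0.135 lip ymax -0.0005 door top y None
-0.125 lip ymax 0.001 door top y (np.float64(0.002), np.float64(0.0023))
-0.115 lip ymax 0.0007 door top y (np.float64(0.0015), np.float64(0.0042))
-0.105 lip ymax 0.0001 door top y (np.float64(0.001), np.float64(0.0038))
-0.095 lip ymax -0.0005 door top y (np.float64(0.0005), np.float64(0.0031))
-0.085 lip ymax 0.0011 door top y (np.float64(0.0022), np.float64(0.0023))
-0.075 lip ymax -0.0202 door top y (np.float64(-0.0106), np.float64(0.0041))
-0.065 lip ymax -0.0208 door top y (np.float64(-0.0108), np.float64(0.0035))
-0.055 lip ymax -0.0212 door top y (np.float64(-0.0116), np.float64(0.0031))
-0.045 lip ymax -0.0197 door top y (np.float64(-0.0121), np.float64(0.0026))
-0.035 lip ymax -0.0202 door top y (np.float64(-0.0127), np.float64(0.002))
-0.025 lip ymax -0.0212 door top y (np.float64(-0.0134), np.float64(0.0013))
-0.015 lip ymax -0.0198 door top y (np.float64(-0.0137), np.float64(0.0008))
-0.005 lip ymax -0.0199 door top y (np.float64(-0.0118), np.float64(0.0004))
```

View pics/top17d.png

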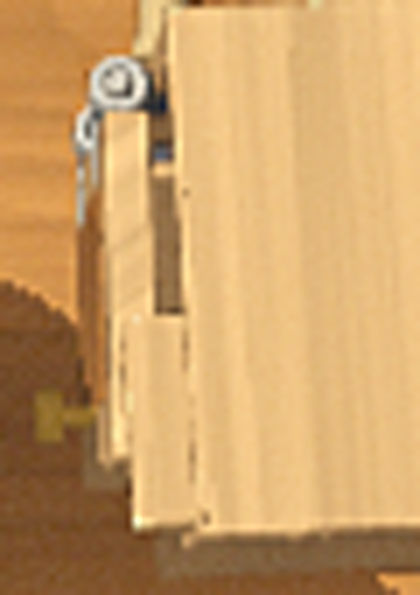

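The top view shows the door isn't quite shut. Its mid-plane is at y −6.5 mm near the hinge but −3.3 mm at x = −75, about 3° open, and the free edge is about 6 mm short of the expected −7 mm. The resistance I took for the stop was probably the finger linkage (z≈0.21) against the lip. I'll push again higher, with fingertips at ~0.180 so the linkage passes above the lip, and a little nearer the hinge.

carry_out(
  rows=[
    {"claw":-1,"x":-0.02,"y":0.001,"z":0,"turn":0},
    {"claw":-1,"x":-0.036,"y":0.001,"z":0,"turn":0},
    {"claw":-1,"x":-0.036,"y":0.001,"z":0,"turn":0},
    {"claw":-1,"x":-0.036,"y":0.001,"z":0,"turn":0},
    {"claw":-1,"x":-0.036,"y":0.001,"z":0,"turn":0},
  ],
)

```text
clock: 25.72
tcp_pos: [0.5361, 0.1536, 0.3563]
eef_rot: [0.0, 0.693, 0.721, -0.001]
contact_force: [1.1, 0.6, 0.1]
gripper_width: -0.002
```

carry_out(
  rows=[
    {"claw":-1,"x":-0.036,"y":0.001,"z":0,"turn":0},
    {"claw":-1,"x":-0.036,"y":0.001,"z":0,"turn":0},
    {"claw":-1,"x":-0.036,"y":0.001,"z":0,"turn":0},
    {"claw":-1,"x":-0.034,"y":0.001,"z":0,"turn":0},
    {"claw":-1,"x":-0.02,"y":0.001,"z":0.02,"turn":0},
  ],
)

```text
clock: 26.13
tcp_pos: [0.5487, -0.0104, 0.3391]
eef_rot: [0.002, 0.695, 0.719, 0.001]
contact_force: [0.8, -0.4, -0.0]
gripper_width: -0.003
```

carry_out(
  rows=[
    {"claw":-1,"x":0,"y":0,"z":0.035,"turn":0},
    {"claw":-1,"x":0,"y":0,"z":0.035,"turn":0},
    {"claw":-1,"x":0,"y":0,"z":0.035,"turn":0},
    {"claw":-1,"x":0,"y":0,"z":0.035,"turn":0},
    {"claw":-1,"x":0,"y":0,"z":0.02,"turn":0},
  ],
)

```text
clock: 26.55
tcp_pos: [0.5456, -0.0067, 0.1731]
eef_rot: [-0.001, 0.693, 0.721, -0.002]
contact_force: [0.7, -0.8, 0.1]
gripper_width: -0.001
```

carry_out(
  rows=[
    {"claw":-1,"x":0,"y":0,"z":0,"turn":0},
    {"claw":-1,"x":0,"y":0,"z":0,"turn":0},
    {"claw":-1,"x":0,"y":0,"z":0,"turn":0},
    {"claw":-1,"x":0,"y":0,"z":0,"turn":0},
    {"claw":-1,"x":0,"y":0,"z":0,"turn":0},
  ],
)

```text
clock: 26.97
tcp_pos: [0.5486, -0.0047, 0.1785]
eef_rot: [0.001, 0.693, 0.721, 0.001]
contact_force: [-0.5, 0.3, 0.1]
gripper_width: 0.001
```

```bash
cat >> st.py <<'E'
v=s["tcp_pos"][:2]-[.618,-.1182]; print("cab nominal",(v@[.9992,.041]).round(4),(v@[-.041,.9992]).round(4))
E
python3 st.py
```

```text
t 26.97 tcp [ 0.5486 -0.0047  0.1785] yaw 92.32 tilt z [ 2.3e-03 -4.0e-04 -1.0e+00] F [-0.5  0.3  0.1] M [ 0.04  -0.014 -0.042] w 0.001 q [ 0.51  0.35 -0.74  1.9   0.28  0.99 -0.32]
axis [ 0.551  -0.0572  0.0641] (z=lower mouth)
cab nominal -0.0647 0.1163
```

carry_out(
  rows=[
    {"claw":-1,"x":-0.02,"y":0,"z":0.004,"turn":0},
    {"claw":-1,"x":-0.025,"y":0,"z":0.004,"turn":0},
    {"claw":-1,"x":-0.025,"y":0,"z":0.004,"turn":0},
    {"claw":-1,"x":-0.015,"y":0,"z":0,"turn":0},
    {"claw":-1,"x":0,"y":0,"z":0,"turn":0},
  ],
)

```text
clock: 27.38
tcp_pos: [0.5515, -0.0934, 0.1655]
eef_rot: [0.001, 0.694, 0.72, -0.0]
contact_force: [0.2, -0.3, 0.1]
gripper_width: -0.002
```

carry_out(
  rows=[
    {"claw":-1,"x":-0.003,"y":0,"z":0,"turn":0},
    {"claw":-1,"x":-0.003,"y":0,"z":0,"turn":0},
    {"claw":-1,"x":-0.003,"y":0,"z":0,"turn":0},
    {"claw":-1,"x":0,"y":0,"z":0,"turn":0},
    {"claw":-1,"x":0,"y":0,"z":0,"turn":0},
  ],
)

```text
clock: 27.8
tcp_pos: [0.5518, -0.098, 0.1652]
eef_rot: [0.0, 0.692, 0.722, 0.0]
contact_force: [-0.6, 0.4, 0.2]
gripper_width: -0.001
```

```bash
python3 st.py;python3 - <<'E'
from rig import robot
from h import *
d=robot.capture("side"); cv2.imwrite("pics/side18.png",cv2.resize(d["pixels"][120:240,205:345],None,fx=5,fy=5,interpolation=cv2.INTER_CUBIC))
E
```

```text
t 27.8 tcp [ 0.5518 -0.098   0.1652] yaw 92.38 tilt z [ 3.e-04  0.e+00 -1.e+00] F [-0.6  0.4  0.2] M [-0.006  0.024  0.03 ] w -0.001 q [ 0.63  0.38 -0.7   1.89  0.29  0.98 -0.16]
axis [ 0.554  -0.1504  0.0507] (z=lower mouth)
cab nominal -0.0653 0.0229
```

View pics/side18.png

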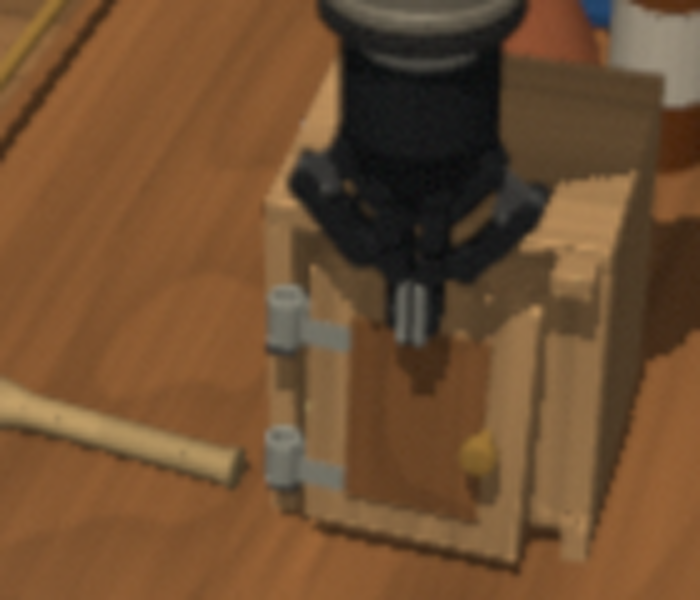

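carry_out(
  rows=[
    {"claw":-1,"x":-0.002,"y":0,"z":0,"turn":0},
    {"claw":-1,"x":-0.002,"y":0,"z":0,"turn":0},
    {"claw":-1,"x":-0.002,"y":0,"z":0,"turn":0},
    {"claw":-1,"x":0,"y":0,"z":0,"turn":0},
    {"claw":-1,"x":0,"y":0,"z":0,"turn":0},
  ],
)

```text
clock: 28.27
tcp_pos: [0.5519, -0.1045, 0.165]
eef_rot: [-0.0, 0.693, 0.721, -0.0]
contact_force: [-0.1, 0.3, 0.0]
gripper_width: 0.0
```

```bash
python3 st.py
```

```text
t 28.27 tcp [ 0.5519 -0.1045  0.165 ] yaw 92.33 tilt z [-1.e-04  0.e+00 -1.e+00] F [-0.1  0.3  0. ] M [-0.076  0.025  0.063] w 0.0 q [ 0.64  0.38 -0.7   1.88  0.29  0.98 -0.15]
axis [ 0.554  -0.157   0.0505] (z=lower mouth)
cab nominal -0.0655 0.0164
```

carry_out(
  rows=[
    {"claw":-1,"x":-0.001,"y":0,"z":0,"turn":0},
    {"claw":-1,"x":-0.001,"y":0,"z":0,"turn":0},
    {"claw":-1,"x":0,"y":0,"z":0,"turn":0},
    {"claw":-1,"x":0,"y":0,"z":0,"turn":0},
    {"claw":-1,"x":0,"y":0,"z":0,"turn":0},
  ],
)

```text
clock: 28.68
tcp_pos: [0.552, -0.1063, 0.165]
eef_rot: [-0.0, 0.692, 0.721, 0.0]
contact_force: [0.3, 0.2, 0.5]
gripper_width: -0.001
```

```bash
python3 st.py
```

```text
t 28.68 tcp [ 0.552  -0.1063  0.165 ] yaw 92.35 tilt z [-0.e+00  1.e-04 -1.e+00] F [0.3 0.2 0.5] M [ 0.019 -0.025 -0.033] w -0.001 q [ 0.64  0.38 -0.7   1.88  0.29  0.98 -0.14]
axis [ 0.5542 -0.1588  0.0505] (z=lower mouth)
cab nominal -0.0655 0.0146
```

carry_out(
  rows=[
    {"claw":-1,"x":-0.001,"y":0,"z":0,"turn":0},
    {"claw":-1,"x":0,"y":0,"z":0,"turn":0},
    {"claw":-1,"x":0,"y":0,"z":0,"turn":0},
    {"claw":-1,"x":0,"y":0,"z":0,"turn":0},
    {"claw":-1,"x":0,"y":0,"z":0,"turn":0},
  ],
)

```text
clock: 29.1
tcp_pos: [0.5521, -0.1074, 0.165]
eef_rot: [-0.0, 0.692, 0.721, 0.0]
contact_force: [-0.5, 0.3, -0.0]
gripper_width: -0.003
```

```bash
python3 st.py
```

```text
t 29.1 tcp [ 0.5521 -0.1074  0.165 ] yaw 92.35 tilt z [ 1.e-04  1.e-04 -1.e+00] F [-0.5  0.3 -0. ] M [ 0.088 -0.022  0.024] w -0.003 q [ 0.65  0.38 -0.7   1.88  0.29  0.98 -0.14]
axis [ 0.5543 -0.1598  0.0505] (z=lower mouth)
cab nominal -0.0654 0.0135
```

carry_out(
  rows=[
    {"claw":-1,"x":-0.001,"y":0,"z":0,"turn":0},
    {"claw":-1,"x":-0.001,"y":0,"z":0,"turn":0},
    {"claw":-1,"x":0,"y":0,"z":0,"turn":0},
    {"claw":-1,"x":0,"y":0,"z":0,"turn":0},
    {"claw":-1,"x":0,"y":0,"z":0,"turn":0},
  ],
)

```text
clock: 29.52
tcp_pos: [0.5521, -0.1094, 0.165]
eef_rot: [-0.0, 0.692, 0.721, 0.0]
contact_force: [-0.7, 0.5, -0.1]
gripper_width: 0.001
```

```bash
python3 st.py; cat > meas.py <<'E'
from rig import robot
from h import *
import sys
tag=sys.argv[1]
d=robot.capture("top"); cv2.imwrite(f"pics/top{tag}d.png",cv2.resize(d["pixels"][170:255,305:365],None,fx=7,fy=7,interpolation=cv2.INTER_CUBIC))
W=cloud(d);c=np.array([.618,-.1182]);X=(W[...,:2]-c)@np.array([.9992,.041]); Y=(W[...,:2]-c)@np.array([-.041,.9992]);Z=W[...,2]
for x0 in np.arange(-.125,-.01,.01):
    m=(abs(X-x0)<.005)&(abs(Y)<.03); b=m&(abs(Z-.189)<.005)
    print(x0.round(3),b.sum(),(Y[b].min().round(4),Y[b].max().round(4)) if b.any() else None,end=";")
d=robot.capture("side"); cv2.imwrite(f"pics/side{tag}c.png",cv2.resize(d["pixels"][120:240,205:345],None,fx=5,fy=5,interpolation=cv2.INTER_CUBIC))
W=cloud(d);X=(W[...,:2]-c)@np.array([.9992,.041]); Y=(W[...,:2]-c)@np.array([-.041,.9992]);Z=W[...,2]
k=(X<-.015)&(X>-.112)&(abs(Y)<.015)&(Z>.03)&(Z<.155)&~((X<-.08)&(abs(Z-.105)<.025))
A=np.c_[X[k],Z[k],np.ones(k.sum())]; s=np.linalg.lstsq(A,Y[k],rcond=None)[0]
print("\nside face slope deg",np.degrees(np.arctan(s[0])).round(2),"Y(-.11)",(s@[-.11,.1,1]).round(4),"Y(-.02)",(s@[-.02,.1,1]).round(4),k.sum())
E
python3 meas.py 19
```

```text
t 29.52 tcp [ 0.5521 -0.1094  0.165 ] yaw 92.34 tilt z [-0.e+00  1.e-04 -1.e+00] F [-0.7  0.5 -0.1] M [0.051 0.035 0.037] w 0.001 q [ 0.65  0.38 -0.7   1.88  0.29  0.98 -0.14]
axis [ 0.5543 -0.1618  0.0505] (z=lower mouth)
cab nominal -0.0654 0.0115
-0.125 0 None;-0.115 0 None;-0.105 0 None;-0.095 0 None;-0.085 0 None;-0.075 0 None;-0.065 0 None;-0.055 0 None;-0.045 0 None;-0.035 0 None;-0.025 0 None;-0.015 0 None;
side face slope deg -0.25 Y(-.11) 0.0027 Y(-.02) 0.0023 1122
```

View pics/side19c.png

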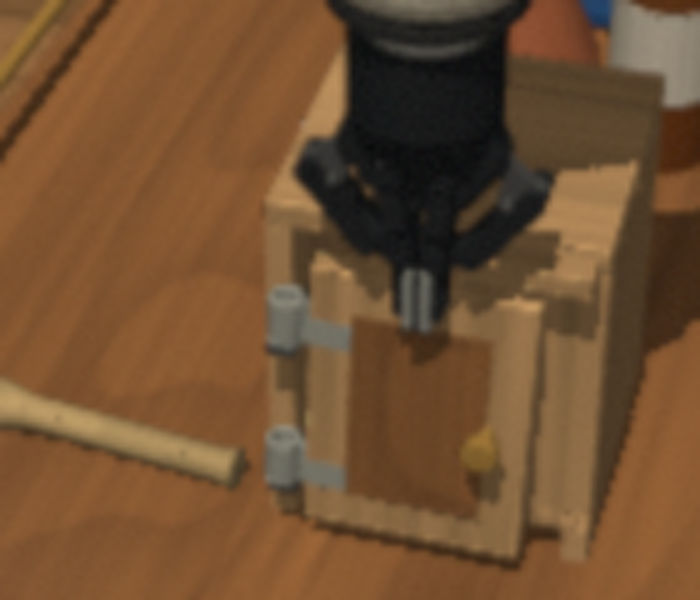

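```bash
python3 - <<'E'
from h import *
c=np.array([.618,-.1182])
d=pickle.load(open("side17.pkl","rb"));W=cloud(d);X=(W[...,:2]-c)@np.array([.9992,.041]); Y=(W[...,:2]-c)@np.array([-.041,.9992]);Z=W[...,2]
k=(X<-.015)&(X>-.112)&(abs(Y)<.015)&(Z>.03)&(Z<.155)&~((X<-.08)&(abs(Z-.105)<.025))
A=np.c_[X[k],Z[k],np.ones(k.sum())]; s=np.linalg.lstsq(A,Y[k],rcond=None)[0]
print(np.degrees(np.arctan(s[0])),s@[-.11,.1,1],s@[-.02,.1,1],k.sum())
E
```

```text
-1.4128340321547896 0.005131487983717049 0.002911763558597313 1090
```

carry_out(
  rows=[
    {"claw":-1,"x":-0.001,"y":0,"z":0,"turn":0},
    {"claw":-1,"x":-0.001,"y":0,"z":0,"turn":0},
    {"claw":-1,"x":0,"y":0,"z":0,"turn":0},
    {"claw":-1,"x":0,"y":0,"z":0,"turn":0},
    {"claw":-1,"x":0,"y":0,"z":0,"turn":0},
  ],
)

```text
clock: 30.03
tcp_pos: [0.5522, -0.1109, 0.165]
eef_rot: [-0.0, 0.692, 0.722, 0.0]
contact_force: [-0.7, 5.3, 2.5]
gripper_width: -0.001
```

```bash
python3 st.py; python3 meas.py 20
```

```text
t 30.03 tcp [ 0.5522 -0.1109  0.165 ] yaw 92.37 tilt z [ 0.e+00  5.e-04 -1.e+00] F [-0.7  5.3  2.5] M [ 1.119  0.2   -0.047] w -0.001 q [ 0.65  0.38 -0.7   1.88  0.29  0.98 -0.14]
axis [ 0.5544 -0.1633  0.0505] (z=lower mouth)
cab nominal -0.0654 0.01
-0.125 0 None;-0.115 0 None;-0.105 0 None;-0.095 0 None;-0.085 0 None;-0.075 0 None;-0.065 0 None;-0.055 0 None;-0.045 0 None;-0.035 0 None;-0.025 0 None;-0.015 0 None;
side face slope deg 0.36 Y(-.11) 0.0011 Y(-.02) 0.0017 1132
```

carry_out(
  rows=[
    {"claw":-1,"x":-0.0005,"y":0,"z":0,"turn":0},
    {"claw":-1,"x":0,"y":0,"z":0,"turn":0},
    {"claw":-1,"x":0.0005,"y":0,"z":0,"turn":0},
    {"claw":-1,"x":0.0005,"y":0,"z":0,"turn":0},
    {"claw":-1,"x":0.0005,"y":0,"z":0,"turn":0},
  ],
)

```text
clock: 30.55
tcp_pos: [0.5523, -0.1107, 0.1651]
eef_rot: [0.0, 0.693, 0.721, -0.0]
contact_force: [0.2, -0.2, -0.3]
gripper_width: -0.0
```

carry_out(
  rows=[
    {"claw":-1,"x":0.0003,"y":0,"z":0,"turn":0},
    {"claw":-1,"x":0.0003,"y":0,"z":0,"turn":0},
    {"claw":-1,"x":0.0003,"y":0,"z":0,"turn":0},
    {"claw":-1,"x":0.0003,"y":0,"z":0,"turn":0},
    {"claw":-1,"x":0.0003,"y":0,"z":0,"turn":0},
  ],
)

```text
clock: 30.97
tcp_pos: [0.5521, -0.109, 0.165]
eef_rot: [-0.0, 0.693, 0.721, -0.0]
contact_force: [-0.0, -0.5, 0.4]
gripper_width: -0.001
```

```bash
python3 st.py; python3 meas.py 21
```

```text
t 30.97 tcp [ 0.5521 -0.109   0.165 ] yaw 92.34 tilt z [-0. -0. -1.] F [-0.  -0.5  0.4] M [-0.028 -0.022 -0.023] w -0.001 q [ 0.65  0.38 -0.7   1.88  0.29  0.98 -0.14]
axis [ 0.5542 -0.1614  0.0505] (z=lower mouth)
cab nominal -0.0655 0.0119
-0.125 0 None;-0.115 0 None;-0.105 0 None;-0.095 0 None;-0.085 0 None;-0.075 0 None;-0.065 0 None;-0.055 0 None;-0.045 0 None;-0.035 0 None;-0.025 0 None;-0.015 0 None;
side face slope deg -0.21 Y(-.11) 0.0022 Y(-.02) 0.0019 1124
```

View pics/side21c.png

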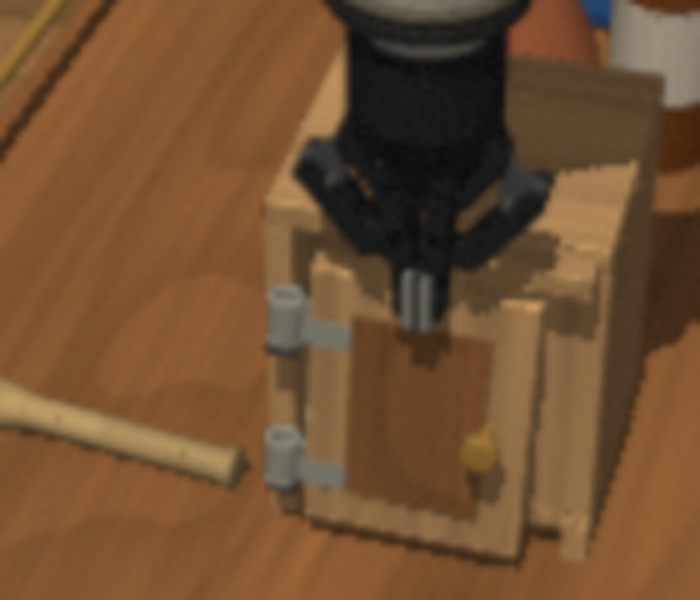

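The push met the stop at 5 N with the face parallel to the front. After easing off, the force is zero and the face slope is about −0.2°, against −1.4° before. Withdrawing slowly, then checking from above.

carry_out(
  rows=[
    {"claw":-1,"x":0.001,"y":0,"z":0,"turn":0},
    {"claw":-1,"x":0.001,"y":0,"z":0,"turn":0},
    {"claw":-1,"x":0.003,"y":0,"z":0,"turn":0},
    {"claw":-1,"x":0.01,"y":0,"z":0,"turn":0},
    {"claw":-1,"x":0.02,"y":0,"z":0,"turn":0},
  ],
)

```text
clock: 31.48
tcp_pos: [0.5506, -0.0749, 0.1649]
eef_rot: [0.0, 0.694, 0.72, -0.0]
contact_force: [0.2, 0.8, -0.4]
gripper_width: -0.002
```

carry_out(
  rows=[
    {"claw":-1,"x":0.03,"y":0,"z":-0.02,"turn":0},
    {"claw":-1,"x":0.03,"y":0,"z":-0.025,"turn":0},
    {"claw":-1,"x":0.03,"y":0,"z":-0.025,"turn":0},
    {"claw":-1,"x":0.03,"y":0,"z":-0.025,"turn":0},
    {"claw":-1,"x":0.03,"y":0,"z":-0.025,"turn":0},
  ],
)

```text
clock: 31.9
tcp_pos: [0.5438, 0.0784, 0.2864]
eef_rot: [0.0, 0.692, 0.722, 0.0]
contact_force: [0.8, -0.2, -0.3]
gripper_width: -0.0
```

carry_out(
  rows=[
    {"claw":-1,"x":0.035,"y":0,"z":-0.015,"turn":0},
    {"claw":-1,"x":0.035,"y":0,"z":-0.015,"turn":0},
    {"claw":-1,"x":0.035,"y":0,"z":-0.015,"turn":0},
    {"claw":-1,"x":0.035,"y":0,"z":-0.01,"turn":0},
    {"claw":-1,"x":0.03,"y":0,"z":0,"turn":0},
  ],
)

```text
clock: 32.32
tcp_pos: [0.537, 0.2496, 0.3425]
eef_rot: [0.001, 0.692, 0.722, 0.002]
contact_force: [-0.2, 0.3, -0.2]
gripper_width: 0.002
```

```bash
python3 st.py; python3 meas.py 22
```

```text
t 32.32 tcp [0.537  0.2496 0.3425] yaw 92.42 tilt z [ 0.0029  0.0015 -1.    ] F [-0.2  0.3 -0.2] M [-0.002 -0.008 -0.015] w 0.002 q [ 0.15  0.31 -0.87  1.6   0.24  1.34 -0.71]
axis [0.5395 0.1973 0.2279] (z=lower mouth)
cab nominal -0.0659 0.3708
-0.125 1 (np.float64(0.0019), np.float64(0.0019));-0.115 4 (np.float64(0.0014), np.float64(0.0019));-0.105 5 (np.float64(0.001), np.float64(0.0015));-0.095 1 (np.float64(0.0006), np.float64(0.0006));-0.085 2 (np.float64(0.002), np.float64(0.0022));-0.075 16 (np.float64(-0.0126), np.float64(0.0018));-0.065 27 (np.float64(-0.0135), np.float64(0.0013));-0.055 24 (np.float64(-0.0135), np.float64(0.0008));-0.045 25 (np.float64(-0.0142), np.float64(0.0001));-0.035 24 (np.float64(-0.013), np.float64(0.0018));-0.025 33 (np.float64(-0.0133), np.float64(0.0015));-0.015 26 (np.float64(-0.0139), np.float64(0.0009));
side face slope deg -0.09 Y(-.11) 0.0022 Y(-.02) 0.0021 1030
```

View pics/top22d.png

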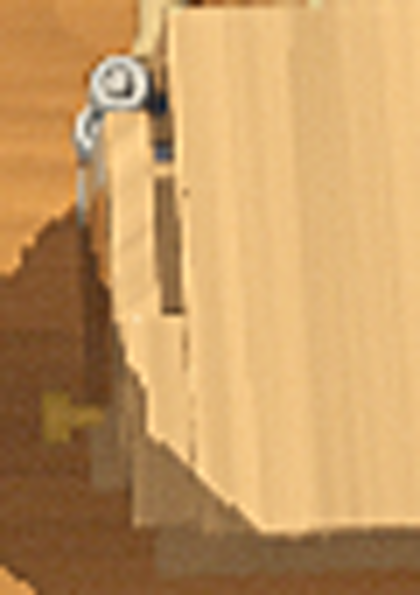

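View pics/side22c.png

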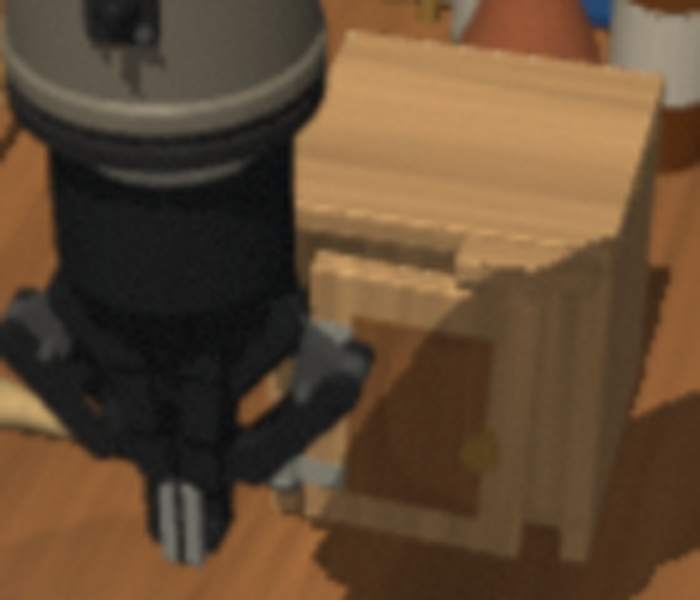

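The door is now parallel to the front: the outer edge is at y +1 to +2 mm all along (expected about +1), free-edge mid-plane about −6 mm, and the slope is steady at about −0.1°. Last check on the bystanders, then I hand it in.

```bash
python3 meas.py 23; python3 - <<'E'
from rig import robot
from h import *
a=pickle.load(open("top0.pkl","rb"))["pixels"]; d=robot.capture("top"); cv2.imwrite("pics/top23.png",d["pixels"])
df=cv2.absdiff(a,d["pixels"]).max(2)
for n,(x,y,w,h) in dict(jug=(150,128,48,48),rocksb=(206,125,34,36),jigger=(250,135,20,24),muddler=(322,105,20,65),rocksa=(198,266,33,34),shaker=(418,185,46,40)).items(): print(n,df[y:y+h,x:x+w].mean().round(1))
print(robot.close_job())
E
```

```text
-0.125 1 (np.float64(0.0023), np.float64(0.0023));-0.115 2 (np.float64(0.0014), np.float64(0.0018));-0.105 4 (np.float64(0.0009), np.float64(0.0014));-0.095 1 (np.float64(0.0005), np.float64(0.0005));-0.085 2 (np.float64(0.0019), np.float64(0.002));-0.075 19 (np.float64(-0.0128), np.float64(0.0017));-0.065 25 (np.float64(-0.0135), np.float64(0.0014));-0.055 28 (np.float64(-0.014), np.float64(0.0005));-0.045 27 (np.float64(-0.0142), np.float64(0.0002));-0.035 28 (np.float64(-0.0129), np.float64(0.0016));-0.025 29 (np.float64(-0.0135), np.float64(0.0013));-0.015 29 (np.float64(-0.0141), np.float64(0.0009));
side face slope deg -0.23 Y(-.11) 0.0023 Y(-.02) 0.0019 1019
jug 8.9
rocksb 8.9
jigger 8.8
muddler 9.0
rocksa 52.8
shaker 8.7
the job is handed in; nothing more can be done
None
```

View pics/top23.png

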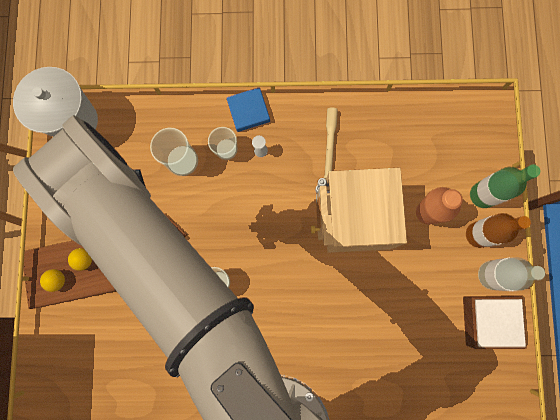

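I hung the door back on both pins, swung it shut and handed the job in at about 32.5 s of the 50 s. The last pictures show it shut and still, with the gripper well clear.

**What happened**
- **Grip:** the first grip closed above the door without touching it. The cameras showed the fingertips about 40 mm higher than the given geometry says. I went lower and gripped it properly.
- **Hanging:** I carried the door standing open and lowered it in small steps. It met no resistance until the seated height, then about 5–6 N. Sideways moves of about 2 mm were resisted both ways, so I let go.
- **Shutting:** I pushed the outer face with shut fingertips. After the first push, at up to 9 N, the door was still about 1.5–3° open. I first took this for the linkage touching the lip, but it was more likely springback from the rubber stop. A gentler push of about 5 N, followed by a slow withdrawal, left it shut.

**Last checks**
- **Seating:** the door top was at 0.187–0.190 m; seated is 0.190 m.
- **Shut:** the front face is within about 0.2° of parallel by the side camera. The free edge's mid-plane is at about y −6 mm against the expected −7 mm, so a gap of up to about 1 mm at the stop can't be ruled out.
- **Bystanders:** the jug, shaker, jigger, muddler and second rocks glass match the first top picture. The near rocks glass was partly hidden by the arm in the last picture, so its comparison failed (52.8 against about 9). It looked in place in the previous top picture, at about 25 s. I did not check the bitters bottle inside the shut cabinet.

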